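# Put the hole saws back on their rack by size

### The arm

A 6-joint arm with a two-finger parallel gripper is mounted at the origin on the work surface. World frame = base frame: x ahead of the robot, y to its left, z up, the work surface at z = 0. Lengths are in m, angles in degrees, forces in N, time in s.
With the tool pointing down it reaches from about 0.35 to 0.8 m from the base axis. Payload 7.3 kg.
Tool frame: the origin (TCP) lies midway between the tips of the shut fingers; the grasp point (between the pads) lies 19 mm behind it (r.grasp_offset is the distance from the TCP to the grasp point, in m); y points along the fingers, x is the direction in which the jaws open and shut, and the axes are right-handed (so a half turn about y gives the same grasp; the last joint's range is limited). The gripper opens to 85 mm and grips with 20 to 120 N. Pads are 22 mm wide; open, the fingers measure 114 mm over their backs; the gripper's body (76 mm by 85 mm) begins 54 mm behind the grasp point. The pads swing forward as they close: fully open they stand 13 mm farther back than shut.
Start: joints at [66.291, 19.595, 87.324, -0, 73.075, -8.365], TCP at [0.139, 0.506, 0.198] pointing down, gripper open.
Joint ranges: [-145.02, 145.02], [-44.19, 115.74], [2.07, 154.8], [-57.11, 237.11], [16.16, 152.29], [-177.93, 177.93]. Speed limits (degrees/s): [147.25, 147.25, 180, 180, 180, 180].

### API

Orientations are given as a 3x3 rotation matrix whose columns are the frame's x, y, z axes.
In Python, from workcell import sensors, imaging, order, r gives the robot as it stands.
- The arm moves only by the tool play_rows, never from a script. Its argument "steps" is a list of rows, each an object with "linear": the shift along the tool's x, y, z in mm, a list of three; "rotation": the turn, a rotation vector about the tool's x, y, z in degrees, a list of three; "grip": the opening, from 0 (shut) to 1 (fully open). A call has 1 to 8 rows; each row shifts and turns the commanded pose from where the row before left it, along the tool's axes as they then stand; what a row does not reach is not made up. A row lasts 1/12 s, in which the tool goes at most 41.7 mm and 7.16 degrees, less where a joint would pass 70% of its speed; a pose out of reach is approached as far as the arm can. A call with a gripper value outside its range is refused whole. The fingers move at their own pace and stop on an object; "grip_force" is the grip in N (left out, the last holds). Time passes only in rows, so rows that do not move let the fingers close. It gives the time, the measured TCP pose, the force and the opening at its end, in the units of the state.
- sensors.get_obs(): the state, without advancing time (a new reading comes with each control period).
- imaging.snapshot(name): name is "scene" or "top"; returns (picture, depth): 420x560x3 uint8, blue, green, red; 420x560 float32, m along the optical axis (not along the pixel's ray), 0 where there is no reading.
- imaging.calibration(name): a dict with "camera_matrix" (3x3 intrinsics, pixels), "dist_coeffs" ([k1, k2, p1, p2, k3] as OpenCV has them; the pictures are not rectified), "world_from_camera" (4x4, takes a point from camera to world coordinates). Camera axes: x right, y down, z forward; pixel columns grow to the right and rows downward; lengths in m; the calibration is good to about 2 mm. A picture is of the moment at which its call begins. calibration takes no time and is no camera call.
- order.hand_in(): hands the job in, once; it reports no verdict.
The state is a dict: "clock": time; "joint_positions": joint angles; "dq": joint speeds; "joint_efforts": joint torques, N m; "eef_pos": TCP position; "ee_rot": TCP orientation; "force": force on the tool from outside, world axes, zero at the start; "moment": the same for the moment, N m; "opening": finger opening in m.
Only numpy, scipy, OpenCV 4.12 (cv2) and the standard library are available. Lean on these libraries where they do the work, as an engineer would, in place of code of your own. Each camera call takes 0.05 s, during which the arm holds its last target.

### The job

Put the four steel hole saws away on the green rack, one over each dowel, teeth down and sitting flat on the board, in order of size: the smallest on the dowel next to the arbor (the upright spindle with the pilot drill at one end of the rack), then the next larger and so on, the largest farthest from the arbor. Let go of them all and leave them standing still.

Things in the scene. Friction and masses are not known exactly. Their poses are not given: they have to be found in the camera images.
- saw_a: steel hole saw, a round cup 54 mm in outside diameter and 50 mm tall, standing teeth down (open end down) on the bench with its flat back plate on top; wall 3 mm (bore 48 mm wide, 44 mm deep). Origin: centre of the toothed rim underneath, z up through the back plate. It stands at any of the four places along the front of the bench.
- saw_b: steel hole saw, a round cup 35 mm in outside diameter and 50 mm tall, standing teeth down (open end down) on the bench with its flat back plate on top; wall 3 mm (bore 29 mm wide, 44 mm deep). Origin: centre of the toothed rim underneath, z up through the back plate. It stands at any of the four places along the front of the bench.
- saw_c: steel hole saw, a round cup 64 mm in outside diameter and 50 mm tall, standing teeth down (open end down) on the bench with its flat back plate on top; wall 3 mm (bore 58 mm wide, 44 mm deep). Origin: centre of the toothed rim underneath, z up through the back plate. It stands at any of the four places along the front of the bench.
- saw_d: steel hole saw, a round cup 44 mm in outside diameter and 50 mm tall, standing teeth down (open end down) on the bench with its flat back plate on top; wall 3 mm (bore 38 mm wide, 44 mm deep). Origin: centre of the toothed rim underneath, z up through the back plate. It stands at any of the four places along the front of the bench.
- dowel_1: one of the rack's four identical fixed upright wooden dowels, 12 mm in diameter, 28 mm tall with a tapered top; a hole saw drops loosely over it. Origin: centre of its foot, on the board's top face. The four numbers are shuffled: any number may stand at any of the four stations.
- dowel_2: one of the rack's four identical fixed upright wooden dowels, 12 mm in diameter, 28 mm tall with a tapered top; a hole saw drops loosely over it. Origin: centre of its foot, on the board's top face. The four numbers are shuffled: any number may stand at any of the four stations.
- dowel_3: one of the rack's four identical fixed upright wooden dowels, 12 mm in diameter, 28 mm tall with a tapered top; a hole saw drops loosely over it. Origin: centre of its foot, on the board's top face. The four numbers are shuffled: any number may stand at any of the four stations.
- dowel_4: one of the rack's four identical fixed upright wooden dowels, 12 mm in diameter, 28 mm tall with a tapered top; a hole saw drops loosely over it. Origin: centre of its foot, on the board's top face. The four numbers are shuffled: any number may stand at any of the four stations.
- rack: fixed green-painted board, 90 mm (its x) by 520 mm (its y, the row's direction) by 20 mm thick. Origin: centre of its underside, on the bench; its top face is 20 mm above. The dowels stand on its long centre line at 42.5 and 127.5 mm either side of the middle (85 mm apart). Its yaw differs slightly from start to start.
- arbor: the hole saws' arbor, fixed upright in the board's centre line 222.5 mm from the middle, at one end or the other (shuffled), 95 mm beyond the last dowel: dark round body 23 mm wide, bright 30 mm collar, threaded stub and thin pilot drill pointing up, 72 mm tall over all. Origin: centre of its foot on the board's top face. A thin bent hex key, 47 mm tall, stands at the board's other end.
There are look-alikes about, which are no part of the job. Leave any purple look-alike of the saw_c alone.

How it is judged:
By the outcome, as a careful person would: the job done as asked, in the order asked, and still so for the second after the job is handed in, with the robot touching nothing.
It also fails if it takes over 96 s, if anything falls off the work surface, if the arm or the gripper's body presses on something with over 40 N, if the wrist force passes 120 N, or if a joint passes its speed limit or range.

## Working session

There is one attempt and no reset: what is moved stays moved. The work goes in short steps, Python scripts to look and compute and a tool call to move; the robot and the scene stay as the last step left them, time stands still between calls to the robot, and variables do not carry over. Pictures are saved under pics/ and viewed, and the job is handed in when it is done.

Besides the shell and the picture viewer there is one more tool, called by a JSON object that holds its "method" and its "body". play_rows: Moves the arm, as the interface text tells. Its arguments: {"type":"object","properties":{"steps":{"type":"array"},"grip_force":{"type":"number"}},"required":["steps"]}

```bash
ls; mkdir -p pics; python3 - <<'E'
from workcell import sensors, imaging, order, r
import cv2,numpy as np
print(sensors.get_obs())
for n in("scene","top"):
    p,d=imaging.snapshot(n); cv2.imwrite(f"pics/{n}0.png",p); np.save(f"{n}0.npy",d); print(imaging.calibration(n))
E
```

```text
pics
{'clock': 0.0, 'joint_positions': array([ 6.62920855e+01,  1.96354539e+01,  8.73771078e+01,  8.97199222e-04,
        7.30759711e+01, -8.36547909e+00]), 'dq': array([ 0.03000055, -0.0371422 ,  0.01902284,  0.09798882, -0.02655365,
       -0.00230217]), 'joint_efforts': array([ 8.87500028e-05, -4.33702505e+01, -2.45998281e+01, -1.87745791e-04,
        8.23787152e-03,  1.13512741e-06]), 'eef_pos': array([0.13869851, 0.50587307, 0.19693566]), 'ee_rot': array([[ 2.64591288e-01, -6.34997187e-04, -9.64360434e-01],
       [ 9.64359435e-01, -1.40876216e-03,  2.64591941e-01],
       [-1.52656962e-03, -9.99998806e-01,  2.39619335e-04]]), 'force': array([ 0.16843567, -0.60858355, -0.77776652]), 'moment': array([0.00404716, 0.01357748, 0.02914412]), 'opening': 0.08546899324902339}
{'camera_matrix': array([[423.68294278,   0.        , 276.73968325],
       [  0.        , 423.68294278, 209.83129814],
       [  0.        ,   0.        ,   1.        ]]), 'dist_coeffs': array([0.00148351, 0.        , 0.        , 0.        , 0.        ]), 'world_from_camera': array([[-0.29355154,  0.58467206, -0.75629761,  1.29574228],
       [ 0.95589509,  0.1874735 , -0.22609348,  0.19769667],
       [ 0.00959522, -0.78931126, -0.61391829,  0.63464084],
       [ 0.        ,  0.        ,  0.        ,  1.        ]])}
{'camera_matrix': array([[455.81084181,   0.        , 288.47705792],
       [  0.        , 455.81084181, 212.79003769],
       [  0.        ,   0.        ,   1.        ]]), 'dist_coeffs': array([-0.06568291,  0.        ,  0.        ,  0.        ,  0.        ]), 'world_from_camera': array([[-2.60701814e-02, -9.82695219e-01,  1.83386074e-01,
         3.28452589e-01],
       [-9.99650049e-01,  2.64507530e-02, -3.70963940e-04,
        -9.73075800e-03],
       [-4.48615526e-03, -1.83331569e-01, -9.83040899e-01,
         1.20641557e+00],
       [ 0.00000000e+00,  0.00000000e+00,  0.00000000e+00,
         1.00000000e+00]])}
```

View pics/scene0.png

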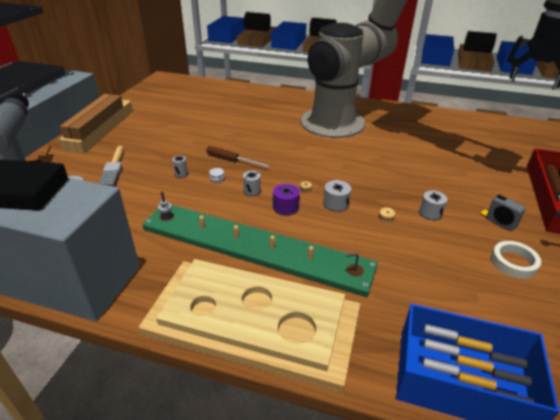

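View pics/top0.png

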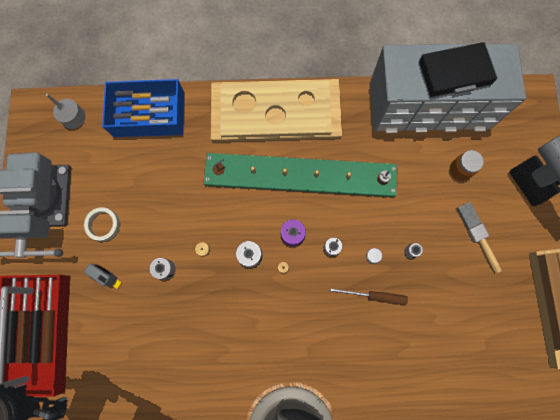

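```bash
cat > h.py <<'E'
from workcell import sensors, imaging, order, r
import cv2,numpy as np
def cloud(name,d):
    c=imaging.calibration(name);K=c["camera_matrix"];H,W=d.shape
    uv=np.stack(np.meshgrid(np.arange(W),np.arange(H)),-1).reshape(-1,1,2).astype(np.float64)
    n=cv2.undistortPoints(uv,K,c["dist_coeffs"]).reshape(H,W,2)
    P=np.concatenate([n*d[...,None],d[...,None]],-1)
    T=c["world_from_camera"]
    return P@T[:3,:3].T+T[:3,3]
def tops(P,seeds,zlo,zhi,win=25,d=None):
    for (u,v) in seeds:
        Q=P[v-win:v+win,u-win:u+win].reshape(-1,3)
        m=(Q[:,2]>zlo)&(Q[:,2]<zhi)
        q=Q[m]
        if len(q)<3: print(u,v,'none',len(q));continue
        (cx,cy),rad=cv2.minEnclosingCircle((q[:,:2]*1000).astype(np.float32))
        print((u,v),len(q),'mean',q.mean(0).round(4),'circ',round(cx,1),round(cy,1),'R',round(rad,1),'zmax',Q[:,2].max().round(4), 'diam_area',round(2000*np.sqrt(len(q)*(1.17/455.8)**2/np.pi),1))
E
python3 - <<'E'
from h import *
p=cv2.imread('pics/top0.png')
P=cloud("top",np.load('top0.npy'))
tops(P,[(161,268),(248,254),(293,232),(334,246),(374,256),(415,250)],.04,.065)
tops(P,[(253,170),(285,172),(317,174),(349,176),(384,177),(219,167)],.03,.1,12)
# rack
hsv=cv2.cvtColor(p,cv2.COLOR_BGR2HSV)
m=cv2.inRange(hsv,(60,80,30),(90,255,255))
print(cv2.minAreaRect(np.argwhere(m)[:,::-1].astype(np.float32)))
q=P[m>0]; q=q[(q[:,2]>.01)&(q[:,2]<.03)]; print('rackz',np.median(q[:,2]));
(c,s,a)=cv2.minAreaRect((q[:,:2]*1000).astype(np.float32));print(c,s,a)
print('bench',np.median(P[255:265,190:230,2]))
cv2.imwrite('pics/crop1.png',cv2.resize(p[130:290,130:440],None,fx=2.5,fy=2.5,interpolation=cv2.INTER_CUBIC))
s=cv2.imread('pics/scene0.png');cv2.imwrite('pics/crop2.png',cv2.resize(s[140:300,130:460],None,fx=2.4,fy=2.4,interpolation=cv2.INTER_CUBIC))
E
```

```text
(161, 268) 363 mean [0.4102 0.3199 0.0493] circ 410.6 320.5 R 27.4 zmax 1.2064 diam_area 55.2
(248, 254) 491 mean [0.443  0.0951 0.0497] circ 443.4 95.4 R 31.9 zmax 1.2064 diam_area 64.2
(293, 232) 483 mean [ 0.4958 -0.0196  0.0496] circ 496.1 -20.3 R 32.2 zmax 1.2064 diam_area 63.7
(334, 246) 232 mean [ 0.4558 -0.1215  0.0498] circ 456.3 -122.0 R 21.7 zmax 1.2064 diam_area 44.1
374 256 none 0
(415, 250) 157 mean [ 0.4402 -0.3301  0.0502] circ 440.8 -331.1 R 18.1 zmax 1.2064 diam_area 36.3
(253, 170) 18 mean [0.6672 0.0818 0.0444] circ 668.0 82.1 R 5.7 zmax 1.2064 diam_area 12.3
(285, 172) 20 mean [ 0.6594 -0.0026  0.0433] circ 660.3 -2.6 R 5.2 zmax 1.2064 diam_area 13.0
(317, 174) 20 mean [ 0.6517 -0.0865  0.0439] circ 652.5 -86.5 R 5.6 zmax 1.2064 diam_area 13.0
(349, 176) 20 mean [ 0.6442 -0.1711  0.0444] circ 645.7 -171.5 R 6.1 zmax 1.2064 diam_area 13.0
(384, 177) 105 mean [ 0.6356 -0.2651  0.0556] circ 638.0 -267.2 R 14.9 zmax 1.2064 diam_area 29.7
(219, 167) 25 mean [0.681  0.1701 0.0611] circ 682.5 167.8 R 12.5 zmax 1.2064 diam_area 14.5
((193.77096557617188, 236.99920654296875), (130.09230041503906, 420.21923828125), 59.76392364501953)
rackz 0.019337152221069687
(655.6702880859375, -43.788299560546875) (516.0460205078125, 89.0479507446289) 84.83099365234375
bench -0.0008043018697709847
```

View pics/crop1.png

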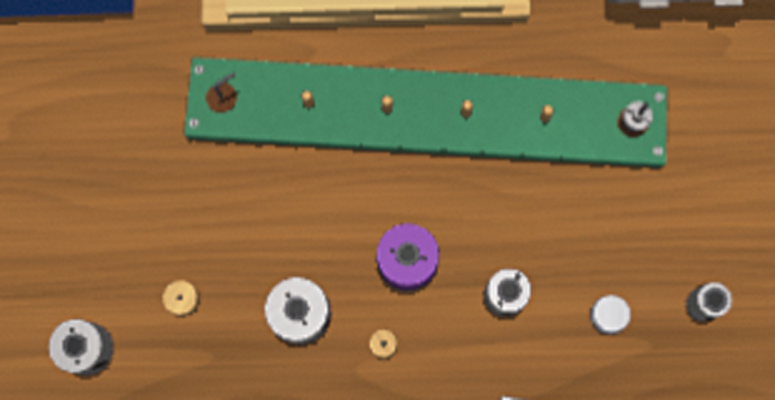

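View pics/crop2.png

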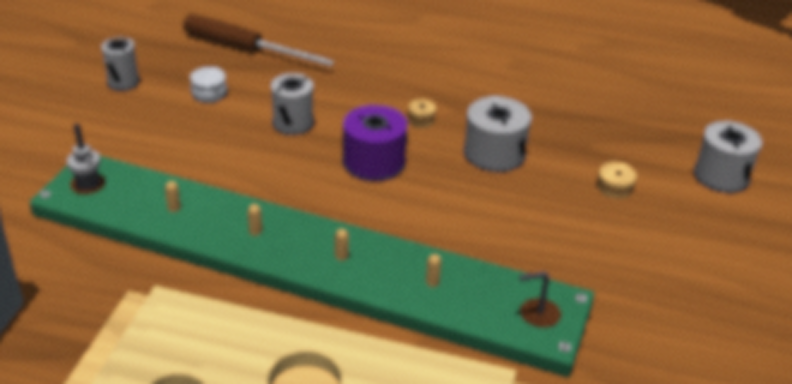

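Top view candidates:
- Grey saws at (161,268) Ø54 = a, (248,254) Ø64 = c, (334,246) Ø44 = d and (415,250) Ø35 = b.
- Look-alikes to leave: the purple one at (293,232), a low grey disc at (374,256), wooden discs at (202,249) and (283,267), and grey pots at (68,113) and (470,163).

The crops confirm this. The arbor is at the right end (384,177) and the hex key is at the left end. Dowels from the arbor are (349,176) b, (317,174) d, (285,172) a, (253,170) c.

First I turn the jaws across the rack.

{"method": "play_rows", "body": {"steps": [{"linear": [0, 0, 0], "rotation": [0, 7, 0], "grip": 1}, {"linear": [0, 0, 0], "rotation": [0, 7, 0], "grip": 1}, {"linear": [0, 0, 0], "rotation": [0, 7, 0], "grip": 1}, {"linear": [0, 0, 0], "rotation": [0, 7, 0], "grip": 1}, {"linear": [0, 0, 0], "rotation": [0, 7, 0], "grip": 1}, {"linear": [0, 0, 0], "rotation": [0, 7, 0], "grip": 1}, {"linear": [0, 0, 0], "rotation": [0, 7, 0], "grip": 1}, {"linear": [0, 0, 0], "rotation": [0, 7, 0], "grip": 1}], "grip_force": 50}}

```text
clock: 0.77
eef_pos: [0.1388, 0.506, 0.1972]
ee_rot: [[0.949, -0.0, -0.314], [0.314, -0.001, 0.949], [-0.001, -1.0, -0.001]]
force: [0.3, 0.5, -0.1]
opening: 0.0854
```

{"method": "play_rows", "body": {"steps": [{"linear": [0, 0, 0], "rotation": [0, 7, 0], "grip": 1}, {"linear": [0, 0, 0], "rotation": [0, 7, 0], "grip": 1}, {"linear": [0, 0, 0], "rotation": [0, 7, 0], "grip": 1}, {"linear": [0, 0, 0], "rotation": [0, 2.8, 0], "grip": 1}, {"linear": [0, 0, 0], "rotation": [0, 0, 0], "grip": 1}]}}

```text
clock: 1.18
eef_pos: [0.1388, 0.5061, 0.1973]
ee_rot: [[0.996, -0.0, 0.091], [-0.091, -0.001, 0.996], [-0.0, -1.0, -0.001]]
force: [-0.8, 0.1, -0.4]
opening: 0.0855
```

```bash
cat >> h.py <<'E'
S=dict(a=(.4106,.3205),c=(.4434,.0954),d=(.4563,-.1220),b=(.4408,-.3311))
D=dict(b=(.6450,-.1713),d=(.6523,-.0868),a=(.6600,-.0027),c=(.6676,.0820))
def go(t,z):
    o=sensors.get_obs();p=o['eef_pos'];R=o['ee_rot']
    d=R.T@(np.array([*t,z])-p)*1000
    print('pos',p.round(4),'f',o['force'].round(1),'open',round(o['opening'],4),'tool shift',d.round(1),'t',o['clock'])
E
python3 -c "
from h import *
o=sensors.get_obs();print(o['ee_rot'].round(4),o['joint_positions'].round(1))
go(S['a'],.012)"
```

```text
[[ 9.958e-01 -3.000e-04  9.140e-02]
 [-9.140e-02 -7.000e-04  9.958e-01]
 [-3.000e-04 -1.000e+00 -7.000e-04]] [66.3 19.6 87.4  0.  73.1 71.5]
pos [0.1388 0.5061 0.1973] f [-0.8  0.1 -0.4] open 0.0855 tool shift [ 287.7  185.3 -159.8] t 1.1833
```

{"method": "play_rows", "body": {"steps": [{"linear": [36, 0, -20], "rotation": [0, 0, 0], "grip": 1}, {"linear": [36, 0, -20], "rotation": [0, 0, 0], "grip": 1}, {"linear": [36, 0, -20], "rotation": [0, 0, 0], "grip": 1}, {"linear": [36, 0, -20], "rotation": [0, 0, 0], "grip": 1}, {"linear": [36, 0, -20], "rotation": [0, 0, 0], "grip": 1}, {"linear": [36, 0, -20], "rotation": [0, 0, 0], "grip": 1}, {"linear": [36, 0, -20], "rotation": [0, 0, 0], "grip": 1}, {"linear": [36, 0, -20], "rotation": [0, 0, 0], "grip": 1}]}}

```text
clock: 1.85
eef_pos: [0.4127, 0.3196, 0.1975]
ee_rot: [[0.996, -0.0, 0.088], [-0.088, 0.0, 0.996], [-0.0, -1.0, 0.0]]
force: [0.9, 1.1, -0.5]
opening: 0.0855
```

{"method": "play_rows", "body": {"steps": [{"linear": [0, 30, 0], "rotation": [0, 0, 0], "grip": 1}, {"linear": [0, 30, 0], "rotation": [0, 0, 0], "grip": 1}, {"linear": [0, 20, 0], "rotation": [0, 0, 0], "grip": 1}, {"linear": [0, 0, 0], "rotation": [0, 0, 0], "grip": 1}]}}

```text
clock: 2.18
eef_pos: [0.409, 0.3192, 0.1133]
ee_rot: [[0.996, -0.008, 0.089], [-0.089, -0.004, 0.996], [-0.007, -1.0, -0.005]]
force: [-0.7, -0.8, 0.0]
opening: 0.0852
```

```bash
python3 -c "
from h import *
go(S['a'],.012)
p,d=imaging.snapshot('scene');cv2.imwrite('pics/s1.png',p)
o=sensors.get_obs();print(o['ee_rot'].round(4))"
```

```text
pos [0.409  0.3192 0.1133] f [-0.7 -0.8  0. ] open 0.0852 tool shift [  2.2 101.3   1.9] t 2.1833
[[ 0.9961 -0.0044  0.0885]
 [-0.0885 -0.0024  0.9961]
 [-0.0042 -1.     -0.0028]]
```

View pics/s1.png

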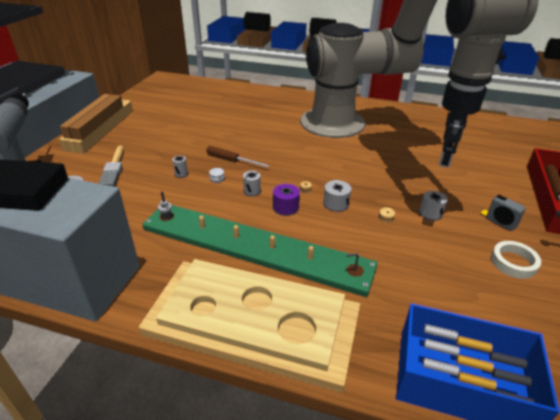

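The gripper stands just above saw_a at about (445,160), with the saw at (433,205). Going down to grip it.

{"method": "play_rows", "body": {"steps": [{"linear": [1, 30, 1], "rotation": [0, 0, 0], "grip": 1}, {"linear": [1, 30, 1], "rotation": [0, 0, 0], "grip": 1}, {"linear": [0, 20, 0], "rotation": [0, 0, 0], "grip": 1}, {"linear": [0, 20, 0], "rotation": [0, 0, 0], "grip": 1}, {"linear": [0, 0, 0], "rotation": [0, 0, 0], "grip": 1}, {"linear": [0, 0, 0], "rotation": [0, 0, 0], "grip": 1}]}}

```text
clock: 2.73
eef_pos: [0.4139, 0.3235, 0.0185]
ee_rot: [[0.996, 0.0, 0.088], [-0.088, 0.0, 0.996], [0.0, -1.0, 0.0]]
force: [0.3, -0.2, 1.0]
opening: 0.0853
```

{"method": "play_rows", "body": {"steps": [{"linear": [0, 0, 0], "rotation": [0, 0, 0], "grip": 0}, {"linear": [0, 0, 0], "rotation": [0, 0, 0], "grip": 0}, {"linear": [0, 0, 0], "rotation": [0, 0, 0], "grip": 0}, {"linear": [0, 0, 0], "rotation": [0, 0, 0], "grip": 0}, {"linear": [0, 0, 0], "rotation": [0, 0, 0], "grip": 0}, {"linear": [0, 0, 0], "rotation": [0, 0, 0], "grip": 0}]}}

```text
clock: 3.23
eef_pos: [0.4137, 0.323, 0.018]
ee_rot: [[0.996, 0.001, 0.09], [-0.09, 0.0, 0.996], [0.001, -1.0, 0.0]]
force: [0.5, 0.2, -0.3]
opening: 0.0122
```

```bash
python3 -c "
from h import *
go(S['a'],.012)"
```

```text
pos [0.4137 0.323  0.018 ] f [ 0.5  0.2 -0.3] open 0.0122 tool shift [-2.9  6.  -2.8] t 3.2333
```

```bash
python3 -c "
from h import *
p,d=imaging.snapshot('scene');cv2.imwrite('pics/s2.png',cv2.resize(p[120:300,330:560],None,fx=3.2,fy=3.2))
p,d=imaging.snapshot('top');cv2.imwrite('pics/t2.png',cv2.resize(p[180:340,60:300],None,fx=3.2,fy=3.2))"
```

```text
(no output)
```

View pics/s2.png

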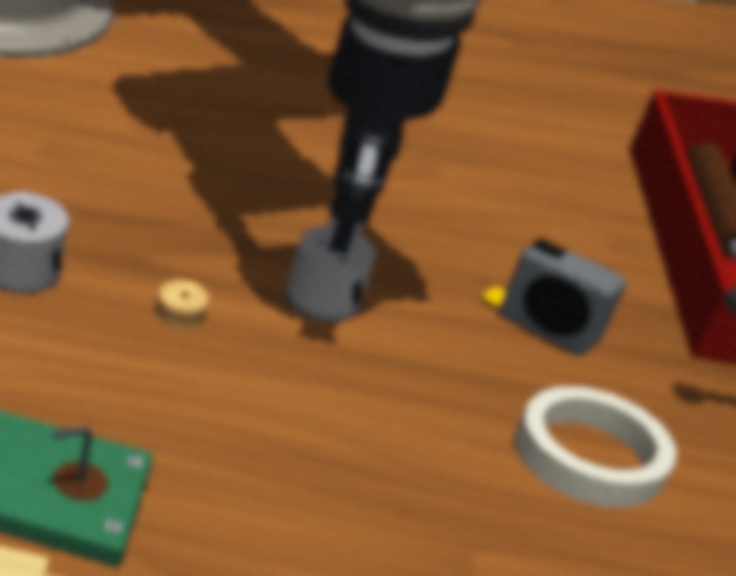

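View pics/t2.png

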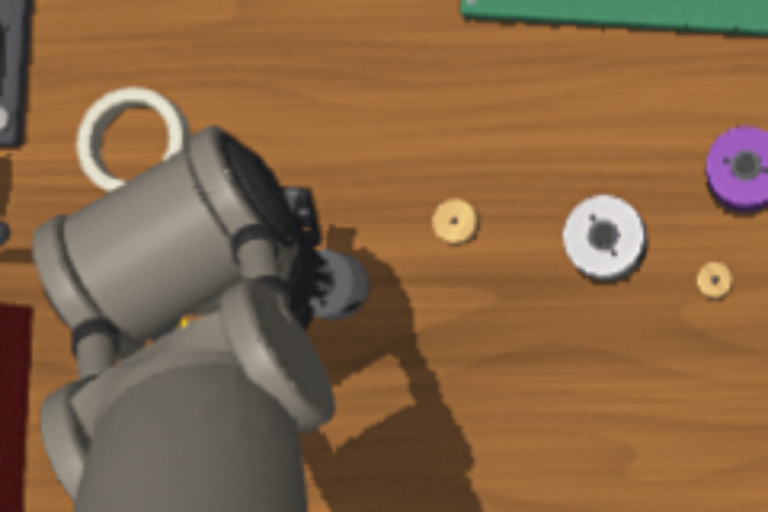

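```bash
python3 - <<'E'
from h import *
P={}
for n in('scene','top'):
    p,d=imaging.snapshot(n);P=cloud(n,d)
    q=P.reshape(-1,3);m=(abs(q[:,0]-.41)<.09)&(abs(q[:,1]-.32)<.1)
    for zl,zh in((.005,.02),(.02,.035),(.035,.046),(.046,.054),(.054,.065),(.065,.08),(.08,.1)):
        k=q[m&(q[:,2]>zl)&(q[:,2]<zh)]
        if len(k): print(n,zl,len(k),k.min(0).round(3),k.max(0).round(3),k.mean(0).round(4))
    # bottoms of tall saw
E
```

```text
scene 0.005 214 [0.413 0.22  0.005] [0.484 0.349 0.02 ] [0.4472 0.2813 0.0136]
scene 0.02 127 [0.414 0.229 0.02 ] [0.462 0.348 0.035] [0.4333 0.3186 0.0276]
scene 0.035 90 [0.414 0.295 0.035] [0.441 0.347 0.046] [0.4329 0.3192 0.0409]
scene 0.046 198 [0.387 0.295 0.046] [0.439 0.348 0.054] [0.4196 0.3208 0.0496]
scene 0.054 32 [0.415 0.31  0.055] [0.429 0.332 0.065] [0.4241 0.3207 0.0608]
scene 0.065 53 [0.416 0.31  0.065] [0.431 0.332 0.079] [0.4247 0.3206 0.0723]
scene 0.08 36 [0.406 0.308 0.08 ] [0.447 0.331 0.1  ] [0.4283 0.3185 0.0882]
top 0.005 119 [0.321 0.22  0.005] [0.485 0.34  0.02 ] [0.4387 0.258  0.0133]
top 0.02 43 [0.384 0.221 0.02 ] [0.475 0.325 0.034] [0.4184 0.2809 0.026 ]
top 0.035 33 [0.385 0.293 0.035] [0.433 0.326 0.046] [0.4088 0.3026 0.042 ]
top 0.046 151 [0.385 0.294 0.046] [0.436 0.329 0.054] [0.4086 0.3094 0.0493]
top 0.054 16 [0.389 0.296 0.054] [0.422 0.321 0.064] [0.4064 0.3111 0.0602]
top 0.065 12 [0.402 0.309 0.067] [0.424 0.315 0.079] [0.412  0.311  0.0717]
top 0.08 19 [0.38  0.307 0.08 ] [0.425 0.317 0.099] [0.4059 0.3105 0.0916]
```

```bash
python3 - <<'E'
from h import *
P=cloud('scene',np.load('scene0.npy'))
q=P[20:100,490:560].reshape(-1,3);m=(abs(q[:,0]-.139)<.1)&(abs(q[:,1]-.506)<.12)&(q[:,2]>.1)&(q[:,2]<.3)
for z in np.arange(.15,.3,.01):
    k=q[m&(q[:,2]>z)&(q[:,2]<z+.01)]
    if len(k): print(z.round(3),len(k),k.min(0).round(3),k.max(0).round(3))
p,d=imaging.snapshot('scene');P=cloud('scene',d)
c=p[150:230,410:470];cv2.imwrite('pics/s3.png',cv2.resize(c,None,fx=9,fy=7,interpolation=cv2.INTER_CUBIC))
for v in range(185,216,2): print(v,[tuple((P[v,u]*1000).astype(int)) for u in (432,436,440)])
o=sensors.get_obs();print(o['opening'],o['joint_positions'].round(2))
E
```

```text
0.24 16 [0.131 0.454 0.243] [0.164 0.555 0.25 ]
0.25 55 [0.114 0.448 0.25 ] [0.165 0.556 0.26 ]
0.26 47 [0.123 0.449 0.26 ] [0.165 0.555 0.27 ]
0.27 47 [0.129 0.448 0.27 ] [0.164 0.551 0.28 ]
0.28 39 [0.126 0.44  0.28 ] [0.164 0.547 0.29 ]
0.29 90 [0.114 0.43  0.29 ] [0.166 0.543 0.3  ]
185 [(np.int64(281), np.int64(325), np.int64(-2)), (np.int64(443), np.int64(313), np.int64(101)), (np.int64(445), np.int64(321), np.int64(104))]
187 [(np.int64(293), np.int64(325), np.int64(-1)), (np.int64(427), np.int64(316), np.int64(85)), (np.int64(444), np.int64(322), np.int64(98))]
189 [(np.int64(420), np.int64(310), np.int64(73)), (np.int64(426), np.int64(318), np.int64(79)), (np.int64(430), np.int64(325), np.int64(84))]
191 [(np.int64(421), np.int64(311), np.int64(69)), (np.int64(426), np.int64(319), np.int64(74)), (np.int64(426), np.int64(327), np.int64(76))]
193 [(np.int64(421), np.int64(312), np.int64(64)), (np.int64(429), np.int64(320), np.int64(71)), (np.int64(417), np.int64(330), np.int64(64))]
195 [(np.int64(419), np.int64(314), np.int64(57)), (np.int64(425), np.int64(321), np.int64(62))
[... 863 characters left out ...]
.int64(435), np.int64(336), np.int64(38))]
209 [(np.int64(438), np.int64(320), np.int64(31)), (np.int64(436), np.int64(329), np.int64(32)), (np.int64(436), np.int64(337), np.int64(33))]
211 [(np.int64(437), np.int64(321), np.int64(24)), (np.int64(436), np.int64(330), np.int64(25)), (np.int64(435), np.int64(339), np.int64(27))]
213 [(np.int64(440), np.int64(322), np.int64(21)), (np.int64(437), np.int64(331), np.int64(21)), (np.int64(431), np.int64(341), np.int64(19))]
215 [(np.int64(1295), np.int64(197), np.int64(634)), (np.int64(435), np.int64(333), np.int64(14)), (np.int64(429), np.int64(342), np.int64(11))]
0.0002080757419169892 [2.961e+01 3.189e+01 9.997e+01 1.000e-02 4.815e+01 3.475e+01]
```

View pics/s3.png

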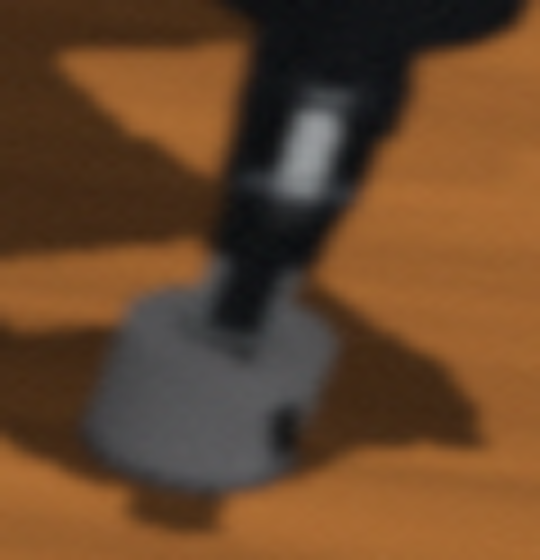

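The shut fingers stand on top of the back plate, with tips at about z=0.05, while the state reports TCP z=0.018. The first frame shows the same thing: open tips at 0.243 with a reported TCP of 0.197, where I'd expect 0.210. So the reported TCP is about 33 mm too low along the tool, and I have to trust the camera and apply that offset. The saw has not been disturbed. I'll lift, open, check the offset with both cameras, and go down again.

{"method": "play_rows", "body": {"steps": [{"linear": [0, -20, 0], "rotation": [0, 0, 0], "grip": 0}, {"linear": [-1, -20, -1], "rotation": [0, 0, 0], "grip": 0}, {"linear": [-1, -20, -1], "rotation": [0, 0, 0], "grip": 0}, {"linear": [0, 0, 0], "rotation": [0, 0, 0], "grip": 0}, {"linear": [0, 0, 0], "rotation": [0, 0, 0], "grip": 0}]}}

```text
clock: 3.9
eef_pos: [0.4119, 0.3215, 0.0784]
ee_rot: [[0.996, 0.002, 0.09], [-0.09, 0.001, 0.996], [0.002, -1.0, 0.001]]
force: [-0.3, -0.1, -0.4]
opening: 0.0002
```

```bash
cat >> h.py <<'E'
def fing(zs,xy):
    for n in('scene','top'):
        p,d=imaging.snapshot(n);P=cloud(n,d)
        q=P.reshape(-1,3);m=(abs(q[:,0]-xy[0])<.07)&(abs(q[:,1]-xy[1])<.07)
        for z in zs:
            k=q[m&(q[:,2]>z)&(q[:,2]<z+.008)]
            if len(k): print(n,round(z,3),len(k),k.min(0).round(3),k.max(0).round(3))
E
python3 - <<'E'
from h import *
go(S['a'],-.021)
fing(np.arange(.06,.17,.008),(.41,.32))
E
```

```text
pos [0.4119 0.3215 0.0784] f [-0.3 -0.1 -0.4] open 0.0002 tool shift [-1.4 99.4 -1.2] t 3.9
scene 0.108 14 [0.416 0.31  0.111] [0.422 0.328 0.116]
scene 0.116 24 [0.413 0.309 0.116] [0.429 0.33  0.124]
scene 0.124 32 [0.416 0.309 0.124] [0.428 0.331 0.131]
scene 0.132 33 [0.416 0.309 0.132] [0.429 0.33  0.14 ]
scene 0.14 30 [0.416 0.31  0.14 ] [0.428 0.329 0.148]
scene 0.148 4 [0.426 0.317 0.148] [0.428 0.325 0.151]
scene 0.156 29 [0.407 0.305 0.157] [0.447 0.329 0.164]
scene 0.164 25 [0.427 0.305 0.164] [0.453 0.331 0.171]
top 0.108 2 [0.404 0.309 0.111] [0.408 0.312 0.113]
top 0.116 11 [0.398 0.308 0.116] [0.42  0.314 0.123]
top 0.124 11 [0.398 0.309 0.125] [0.424 0.314 0.132]
top 0.132 6 [0.404 0.307 0.132] [0.416 0.31  0.139]
top 0.14 8 [0.406 0.308 0.141] [0.416 0.312 0.148]
top 0.148 9 [0.394 0.307 0.15 ] [0.422 0.316 0.155]
top 0.156 28 [0.378 0.303 0.157] [0.446 0.315 0.164]
top 0.164 29 [0.368 0.305 0.164] [0.448 0.322 0.172]
```

Tips are seen at z=0.111 against a reported 0.078, so the offset is 32–33 mm, and xy agrees within 2 mm. Now I open and descend in stages, watching the force.

{"method": "play_rows", "body": {"steps": [{"linear": [-1, 0, 0], "rotation": [0, 0, 0], "grip": 1}, {"linear": [0, 0, 0], "rotation": [0, 0, 0], "grip": 1}, {"linear": [0, 0, 0], "rotation": [0, 0, 0], "grip": 1}, {"linear": [0, 0, 0], "rotation": [0, 0, 0], "grip": 1}, {"linear": [0, 0, 0], "rotation": [0, 0, 0], "grip": 1}, {"linear": [0, 0, 0], "rotation": [0, 0, 0], "grip": 1}, {"linear": [0, 25, 0], "rotation": [0, 0, 0], "grip": 1}, {"linear": [0, 25, 0], "rotation": [0, 0, 0], "grip": 1}]}}

```text
clock: 4.67
eef_pos: [0.4117, 0.322, 0.0283]
ee_rot: [[0.996, 0.004, 0.09], [-0.09, 0.002, 0.996], [0.004, -1.0, 0.003]]
force: [0.6, 0.4, 0.0]
opening: 0.0855
```

{"method": "play_rows", "body": {"steps": [{"linear": [0, 15, 0], "rotation": [0, 0, 0], "grip": 1}, {"linear": [0, 15, 0], "rotation": [0, 0, 0], "grip": 1}, {"linear": [0, 10, 0], "rotation": [0, 0, 0], "grip": 1}, {"linear": [0, 0, 0], "rotation": [0, 0, 0], "grip": 1}, {"linear": [0, 0, 0], "rotation": [0, 0, 0], "grip": 1}]}}

```text
clock: 5.08
eef_pos: [0.4104, 0.3212, -0.0125]
ee_rot: [[0.996, -0.001, 0.09], [-0.09, -0.0, 0.996], [-0.001, -1.0, -0.0]]
force: [0.3, -0.5, -0.1]
opening: 0.0852
```

```bash
python3 - <<'E'
from h import *
go(S['a'],-.021)
p,d=imaging.snapshot('scene');cv2.imwrite('pics/s4.png',cv2.resize(p[130:230,390:490],None,fx=6,fy=6,interpolation=cv2.INTER_CUBIC))
E
```

```text
pos [ 0.4104  0.3212 -0.0125] f [ 0.3 -0.5 -0.1] open 0.0852 tool shift [ 0.3  8.5 -0.7] t 5.0833
```

View pics/s4.png

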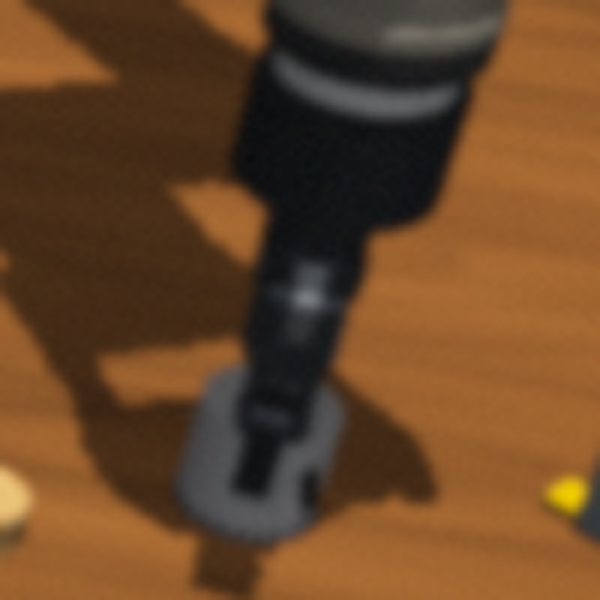

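The front finger now stands beside the wall, tip at about (445,211), and straddles the saw. 7 mm more, then close.

{"method": "play_rows", "body": {"steps": [{"linear": [0, 7, 0], "rotation": [0, 0, 0], "grip": 1}, {"linear": [0, 0, 0], "rotation": [0, 0, 0], "grip": 1}, {"linear": [0, 0, 0], "rotation": [0, 0, 0], "grip": 0}, {"linear": [0, 0, 0], "rotation": [0, 0, 0], "grip": 0}, {"linear": [0, 0, 0], "rotation": [0, 0, 0], "grip": 0}, {"linear": [0, 0, 0], "rotation": [0, 0, 0], "grip": 0}, {"linear": [0, 0, 0], "rotation": [0, 0, 0], "grip": 0}]}}

```text
clock: 5.72
eef_pos: [0.4107, 0.3214, -0.0187]
ee_rot: [[0.996, 0.001, 0.09], [-0.09, 0.0, 0.996], [0.001, -1.0, 0.001]]
force: [-0.4, -1.3, 6.1]
opening: 0.0536
```

{"method": "play_rows", "body": {"steps": [{"linear": [0, -30, 0], "rotation": [0, 0, 0], "grip": 0}, {"linear": [0, -30, 0], "rotation": [0, 0, 0], "grip": 0}, {"linear": [0, -30, 0], "rotation": [0, 0, 0], "grip": 0}, {"linear": [0, -30, 0], "rotation": [0, 0, 0], "grip": 0}, {"linear": [0, 0, 0], "rotation": [0, 0, 0], "grip": 0}, {"linear": [0, 0, 0], "rotation": [0, 0, 0], "grip": 0}]}}

```text
clock: 6.22
eef_pos: [0.4112, 0.3218, 0.1021]
ee_rot: [[0.996, 0.003, 0.09], [-0.09, 0.002, 0.996], [0.003, -1.0, 0.002]]
force: [0.3, -0.2, -1.8]
opening: 0.0531
```

```bash
python3 - <<'E'
from h import *
go(D['a'],.10)
p,d=imaging.snapshot('scene');cv2.imwrite('pics/s5.png',cv2.resize(p[100:230,370:500],None,fx=5,fy=5,interpolation=cv2.INTER_CUBIC))
E
```

```text
pos [0.4112 0.3218 0.1021] f [ 0.3 -0.2 -1.8] open 0.0531 tool shift [ 276.9    2.3 -300.9] t 6.2167
```

View pics/s5.png

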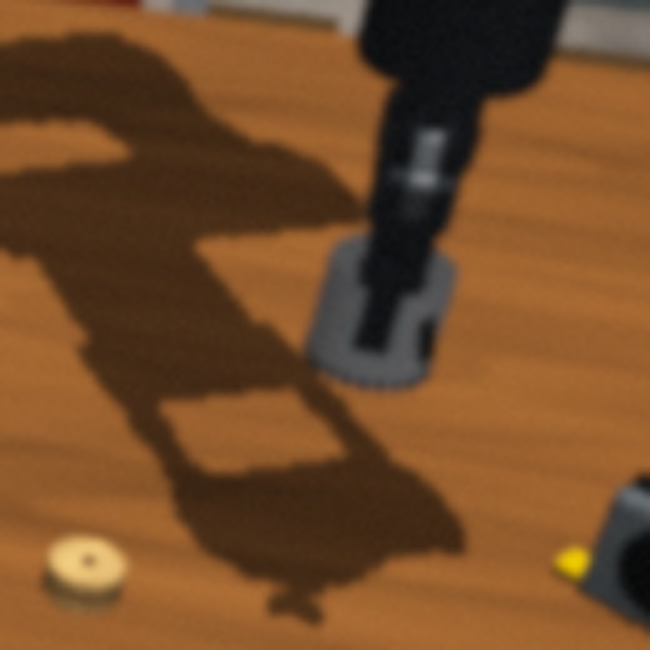

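Saw_a is held (opening 53 mm) and lifted level. Carrying it over dowel 3 from the arbor.

{"method": "play_rows", "body": {"steps": [{"linear": [25, 0, -27], "rotation": [0, 0, 0], "grip": 0}, {"linear": [25, 0, -27], "rotation": [0, 0, 0], "grip": 0}, {"linear": [25, 0, -27], "rotation": [0, 0, 0], "grip": 0}, {"linear": [25, 0, -27], "rotation": [0, 0, 0], "grip": 0}, {"linear": [25, 0, -27], "rotation": [0, 0, 0], "grip": 0}, {"linear": [25, 0, -27], "rotation": [0, 0, 0], "grip": 0}, {"linear": [25, 0, -27], "rotation": [0, 0, 0], "grip": 0}, {"linear": [25, 0, -27], "rotation": [0, 0, 0], "grip": 0}]}}

```text
clock: 6.93
eef_pos: [0.5897, 0.0865, 0.0982]
ee_rot: [[0.996, -0.004, 0.09], [-0.09, 0.0, 0.996], [-0.004, -1.0, -0.0]]
force: [0.6, 0.7, -1.6]
opening: 0.0533
```

{"method": "play_rows", "body": {"steps": [{"linear": [25, 0, -28], "rotation": [0, 0, 0], "grip": 0}, {"linear": [25, 0, -28], "rotation": [0, 0, 0], "grip": 0}, {"linear": [25, 0, -28], "rotation": [0, 0, 0], "grip": 0}, {"linear": [0, 0, 0], "rotation": [0, 0, 0], "grip": 0}, {"linear": [0, 0, 0], "rotation": [0, 0, 0], "grip": 0}, {"linear": [0, 0, 0], "rotation": [0, 0, 0], "grip": 0}]}}

```text
clock: 7.43
eef_pos: [0.6559, -0.0019, 0.0982]
ee_rot: [[0.996, -0.004, 0.09], [-0.09, 0.001, 0.996], [-0.004, -1.0, 0.001]]
force: [0.1, -0.3, -1.9]
opening: 0.0536
```

```bash
python3 - <<'E'
from h import *
go(D['a'],.002)
p,d=imaging.snapshot('scene');cv2.imwrite('pics/s6.png',cv2.resize(p[130:300,200:400],None,fx=4,fy=3.5,interpolation=cv2.INTER_CUBIC))
P=cloud('scene',d);q=P.reshape(-1,3);m=(abs(q[:,0]-.66)<.06)&(abs(q[:,1])<.06)
for z in np.arange(.1,.2,.01):
    k=q[m&(q[:,2]>z)&(q[:,2]<z+.01)]
    if len(k): print(round(z,3),len(k),k.min(0).round(3),k.max(0).round(3))
E
```

```text
pos [ 0.6559 -0.0019  0.0982] f [ 0.1 -0.3 -1.9] open 0.0536 tool shift [ 4.6 96.2 -0.5] t 7.4333
0.11 33 [ 0.649 -0.024  0.117] [0.684 0.026 0.12 ]
0.12 110 [ 0.65  -0.024  0.12 ] [0.686 0.026 0.13 ]
0.13 76 [ 0.657 -0.024  0.13 ] [0.691 0.026 0.14 ]
0.14 105 [ 0.656 -0.023  0.14 ] [0.698 0.026 0.15 ]
0.15 107 [ 0.647 -0.013  0.15 ] [0.698 0.026 0.16 ]
0.16 266 [ 0.628 -0.014  0.16 ] [0.7   0.026 0.17 ]
0.17 46 [ 0.623 -0.011  0.17 ] [0.698 0.013 0.18 ]
0.18 109 [ 0.601 -0.02   0.18 ] [0.717 0.016 0.19 ]
0.19 115 [ 0.601 -0.019  0.19 ] [0.719 0.016 0.2  ]
```

View pics/s6.png

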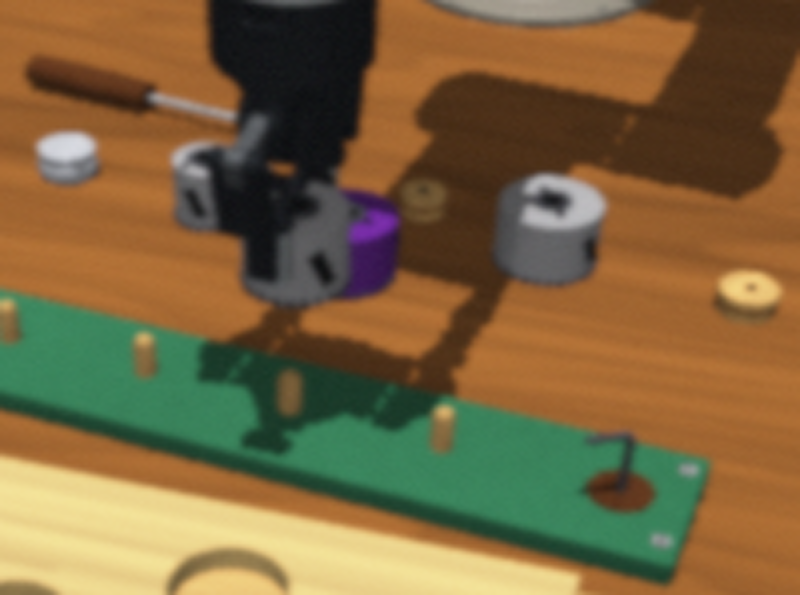

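Saw_a hangs level over the third dowel from the arbor, which is at crop (290,390). Lowering it.

{"method": "play_rows", "body": {"steps": [{"linear": [2, 20, -1], "rotation": [0, 0, 0], "grip": 0}, {"linear": [2, 20, 0], "rotation": [0, 0, 0], "grip": 0}, {"linear": [0, 20, 0], "rotation": [0, 0, 0], "grip": 0}, {"linear": [0, 15, 0], "rotation": [0, 0, 0], "grip": 0}, {"linear": [0, 10, 0], "rotation": [0, 0, 0], "grip": 0}, {"linear": [0, 0, 0], "rotation": [0, 0, 0], "grip": 0}, {"linear": [0, 0, 0], "rotation": [0, 0, 0], "grip": 0}]}}

```text
clock: 8.07
eef_pos: [0.6609, -0.0026, 0.0155]
ee_rot: [[0.996, -0.001, 0.088], [-0.088, 0.0, 0.996], [-0.001, -1.0, 0.0]]
force: [-0.1, -0.0, -0.9]
opening: 0.0535
```

```bash
python3 - <<'E'
from h import *
go(D['a'],.0015)
E
```

```text
pos [ 0.6609 -0.0026  0.0155] f [-0.1 -0.  -0.9] open 0.0535 tool shift [-0.9 14.  -0.1] t 8.0667
```

{"method": "play_rows", "body": {"steps": [{"linear": [0, 7, 0], "rotation": [0, 0, 0], "grip": 0}, {"linear": [0, 4, 0], "rotation": [0, 0, 0], "grip": 0}, {"linear": [0, 2, 0], "rotation": [0, 0, 0], "grip": 0}, {"linear": [0, 0, 0], "rotation": [0, 0, 0], "grip": 0}, {"linear": [0, 0, 0], "rotation": [0, 0, 0], "grip": 0}]}}

```text
clock: 8.48
eef_pos: [0.6614, -0.0036, 0.0027]
ee_rot: [[0.996, 0.0, 0.09], [-0.09, 0.0, 0.996], [0.0, -1.0, 0.0]]
force: [0.2, 0.2, -1.9]
opening: 0.0533
```

{"method": "play_rows", "body": {"steps": [{"linear": [0, 0, 0], "rotation": [0, 0, 0], "grip": 1}, {"linear": [0, 0, 0], "rotation": [0, 0, 0], "grip": 1}, {"linear": [0, 0, 0], "rotation": [0, 0, 0], "grip": 1}, {"linear": [0, 0, 0], "rotation": [0, 0, 0], "grip": 1}, {"linear": [0, 0, 0], "rotation": [0, 0, 0], "grip": 1}]}}

```text
clock: 8.9
eef_pos: [0.6615, -0.0036, 0.0029]
ee_rot: [[0.996, 0.001, 0.09], [-0.09, 0.0, 0.996], [0.001, -1.0, 0.0]]
force: [-0.7, -0.8, 0.6]
opening: 0.0856
```

{"method": "play_rows", "body": {"steps": [{"linear": [0, -20, 0], "rotation": [0, 0, 0], "grip": 1}, {"linear": [0, -35, 0], "rotation": [0, 0, 0], "grip": 1}, {"linear": [0, -35, 0], "rotation": [0, 0, 0], "grip": 1}, {"linear": [0, 0, 0], "rotation": [0, 0, 0], "grip": 1}, {"linear": [0, 0, 0], "rotation": [0, 0, 0], "grip": 1}]}}

```text
clock: 9.32
eef_pos: [0.663, -0.0038, 0.0956]
ee_rot: [[0.996, 0.006, 0.09], [-0.09, -0.001, 0.996], [0.006, -1.0, -0.0]]
force: [-0.7, 1.2, -0.6]
opening: 0.0852
```

```bash
python3 - <<'E'
from h import *
go(S['c'],.1)
p,d=imaging.snapshot('scene');cv2.imwrite('pics/s7.png',cv2.resize(p[130:300,200:400],None,fx=4,fy=3.5,interpolation=cv2.INTER_CUBIC))
E
```

```text
pos [ 0.663  -0.0038  0.0956] f [-0.7  1.2 -0.6] open 0.0852 tool shift [-227.6   -5.7   79.1] t 9.3167
```

View pics/s7.png

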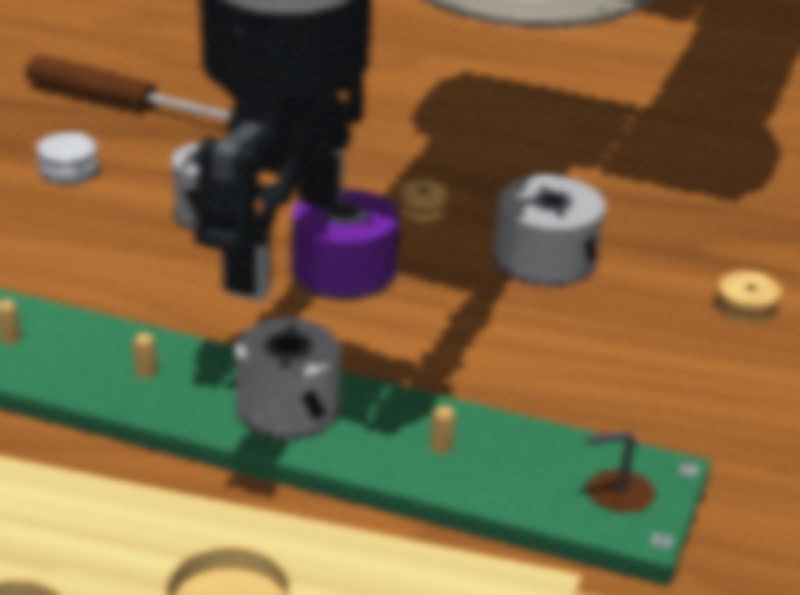

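Saw_a stands flat over its dowel at crop (288,380). Next is saw_c.

{"method": "play_rows", "body": {"steps": [{"linear": [-32, 0, 11], "rotation": [0, 0, 0], "grip": 1}, {"linear": [-32, 0, 11], "rotation": [0, 0, 0], "grip": 1}, {"linear": [-32, 0, 11], "rotation": [0, 0, 0], "grip": 1}, {"linear": [-32, 0, 11], "rotation": [0, 0, 0], "grip": 1}, {"linear": [-32, 0, 11], "rotation": [0, 0, 0], "grip": 1}, {"linear": [-32, 0, 12], "rotation": [0, 0, 0], "grip": 1}, {"linear": [-32, 0, 12], "rotation": [0, 0, 0], "grip": 1}, {"linear": [0, 0, 0], "rotation": [0, 0, 0], "grip": 1}]}}

```text
clock: 10.03
eef_pos: [0.4377, 0.097, 0.0908]
ee_rot: [[0.996, -0.009, 0.088], [-0.088, 0.0, 0.996], [-0.009, -1.0, -0.0]]
force: [-0.7, 0.1, 0.1]
opening: 0.0856
```

{"method": "play_rows", "body": {"steps": [{"linear": [0, 25, 0], "rotation": [0, 0, 0], "grip": 1}, {"linear": [0, 25, 0], "rotation": [0, 0, 0], "grip": 1}, {"linear": [0, 0, 0], "rotation": [0, 0, 0], "grip": 1}, {"linear": [0, 0, 0], "rotation": [0, 0, 0], "grip": 1}]}}

```text
clock: 10.37
eef_pos: [0.444, 0.095, 0.0414]
ee_rot: [[0.996, -0.005, 0.09], [-0.09, -0.0, 0.996], [-0.004, -1.0, -0.001]]
force: [-0.1, -0.5, 0.1]
opening: 0.0853
```

```bash
python3 - <<'E'
from h import *
go(S['c'],-.0187)
E
```

```text
pos [0.444  0.095  0.0414] f [-0.1 -0.5  0.1] open 0.0853 tool shift [-0.3 60.1  0.3] t 10.3667
```

{"method": "play_rows", "body": {"steps": [{"linear": [0, 20, 0], "rotation": [0, 0, 0], "grip": 1}, {"linear": [0, 20, 0], "rotation": [0, 0, 0], "grip": 1}, {"linear": [0, 15, 0], "rotation": [0, 0, 0], "grip": 1}, {"linear": [0, 4, 0], "rotation": [0, 0, 0], "grip": 1}, {"linear": [0, 0, 0], "rotation": [0, 0, 0], "grip": 1}, {"linear": [0, 0, 0], "rotation": [0, 0, 0], "grip": 1}]}}

```text
clock: 10.87
eef_pos: [0.4461, 0.0952, -0.0155]
ee_rot: [[0.996, 0.001, 0.09], [-0.09, 0.0, 0.996], [0.001, -1.0, 0.0]]
force: [0.4, 0.1, 0.8]
opening: 0.0853
```

{"method": "play_rows", "body": {"steps": [{"linear": [0, 0, 0], "rotation": [0, 0, 0], "grip": 0}, {"linear": [0, 0, 0], "rotation": [0, 0, 0], "grip": 0}, {"linear": [0, 0, 0], "rotation": [0, 0, 0], "grip": 0}, {"linear": [0, 0, 0], "rotation": [0, 0, 0], "grip": 0}, {"linear": [0, 0, 0], "rotation": [0, 0, 0], "grip": 0}]}}

```text
clock: 11.28
eef_pos: [0.4454, 0.0953, -0.0151]
ee_rot: [[0.996, 0.001, 0.09], [-0.09, 0.0, 0.996], [0.001, -1.0, 0.0]]
force: [-3.7, 0.4, 8.9]
opening: 0.062
```

{"method": "play_rows", "body": {"steps": [{"linear": [0, -30, 0], "rotation": [0, 0, 0], "grip": 0}, {"linear": [0, -30, 0], "rotation": [0, 0, 0], "grip": 0}, {"linear": [0, -30, 0], "rotation": [0, 0, 0], "grip": 0}, {"linear": [0, -30, 0], "rotation": [0, 0, 0], "grip": 0}, {"linear": [0, 0, 0], "rotation": [0, 0, 0], "grip": 0}, {"linear": [0, 0, 0], "rotation": [0, 0, 0], "grip": 0}]}}

```text
clock: 11.78
eef_pos: [0.4463, 0.0953, 0.1052]
ee_rot: [[0.996, 0.004, 0.09], [-0.09, 0.0, 0.996], [0.004, -1.0, 0.001]]
force: [0.2, -0.1, -4.1]
opening: 0.0622
```

```bash
python3 - <<'E'
from h import *
go(D['c'],.1)
E
```

```text
pos [0.4463 0.0953 0.1052] f [ 0.2 -0.1 -4.1] open 0.0622 tool shift [221.6   6.2   6.6] t 11.7833
```

{"method": "play_rows", "body": {"steps": [{"linear": [37, 0, 1], "rotation": [0, 0, 0], "grip": 0}, {"linear": [37, 0, 1], "rotation": [0, 0, 0], "grip": 0}, {"linear": [37, 0, 1], "rotation": [0, 0, 0], "grip": 0}, {"linear": [37, 0, 1], "rotation": [0, 0, 0], "grip": 0}, {"linear": [37, 0, 1], "rotation": [0, 0, 0], "grip": 0}, {"linear": [37, 0, 1], "rotation": [0, 0, 0], "grip": 0}, {"linear": [0, 0, 0], "rotation": [0, 0, 0], "grip": 0}, {"linear": [0, 0, 0], "rotation": [0, 0, 0], "grip": 0}]}}

```text
clock: 12.45
eef_pos: [0.6666, 0.0808, 0.0995]
ee_rot: [[0.996, -0.005, 0.09], [-0.09, 0.0, 0.996], [-0.005, -1.0, -0.0]]
force: [-0.3, -0.4, -3.7]
opening: 0.0618
```

```bash
python3 - <<'E'
from h import *
go(D['c'],.0055)
p,d=imaging.snapshot('scene');cv2.imwrite('pics/s8.png',cv2.resize(p[130:300,230:430],None,fx=4,fy=3.5,interpolation=cv2.INTER_CUBIC))
E
```

```text
pos [0.6666 0.0808 0.0995] f [-0.3 -0.4 -3.7] open 0.0618 tool shift [ 1.4 94.   1.3] t 12.45
```

View pics/s8.png

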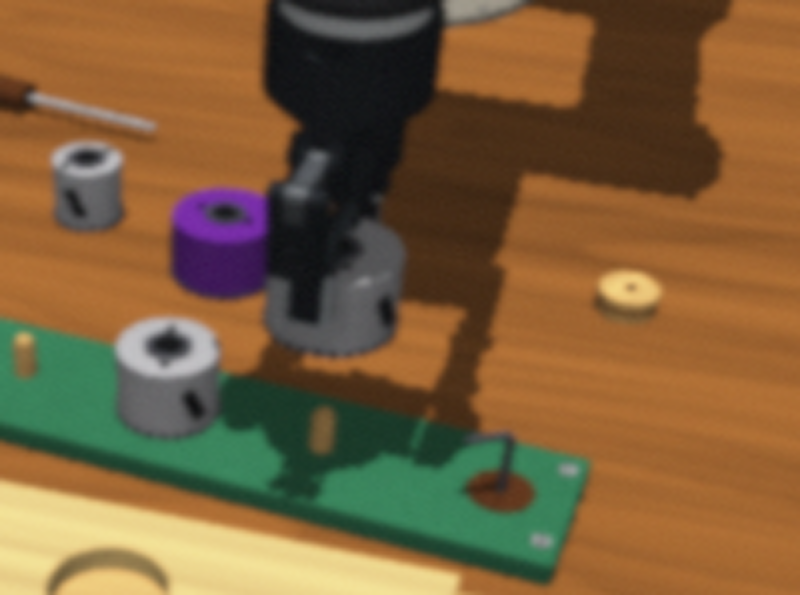

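Saw_a stands on the rack, and saw_c hangs level over the farthest dowel at crop (322,430). Lowering it 94 mm in two parts.

{"method": "play_rows", "body": {"steps": [{"linear": [1, 20, 1], "rotation": [0, 0, 0], "grip": 0}, {"linear": [0, 20, 0], "rotation": [0, 0, 0], "grip": 0}, {"linear": [0, 20, 0], "rotation": [0, 0, 0], "grip": 0}, {"linear": [0, 15, 0], "rotation": [0, 0, 0], "grip": 0}, {"linear": [0, 8, 0], "rotation": [0, 0, 0], "grip": 0}, {"linear": [0, 0, 0], "rotation": [0, 0, 0], "grip": 0}, {"linear": [0, 0, 0], "rotation": [0, 0, 0], "grip": 0}]}}

```text
clock: 13.08
eef_pos: [0.6673, 0.0823, 0.0208]
ee_rot: [[0.996, -0.001, 0.089], [-0.089, 0.0, 0.996], [-0.001, -1.0, 0.0]]
force: [-0.0, 0.1, -2.6]
opening: 0.0623
```

```bash
python3 - <<'E'
from h import *
go(D['c'],.0055)
E
```

```text
pos [0.6673 0.0823 0.0208] f [-0.   0.1 -2.6] open 0.0623 tool shift [ 0.3 15.3 -0.3] t 13.0833
```

{"method": "play_rows", "body": {"steps": [{"linear": [0, 7, 0], "rotation": [0, 0, 0], "grip": 0}, {"linear": [0, 5, 0], "rotation": [0, 0, 0], "grip": 0}, {"linear": [0, 2, 0], "rotation": [0, 0, 0], "grip": 0}, {"linear": [0, 0, 0], "rotation": [0, 0, 0], "grip": 0}, {"linear": [0, 0, 0], "rotation": [0, 0, 0], "grip": 0}]}}

```text
clock: 13.5
eef_pos: [0.668, 0.0822, 0.0066]
ee_rot: [[0.996, -0.0, 0.09], [-0.09, 0.0, 0.996], [-0.0, -1.0, 0.0]]
force: [-0.1, -0.2, -2.7]
opening: 0.0619
```

{"method": "play_rows", "body": {"steps": [{"linear": [0, 0, 0], "rotation": [0, 0, 0], "grip": 1}, {"linear": [0, 0, 0], "rotation": [0, 0, 0], "grip": 1}, {"linear": [0, 0, 0], "rotation": [0, 0, 0], "grip": 1}, {"linear": [0, 0, 0], "rotation": [0, 0, 0], "grip": 1}, {"linear": [0, 0, 0], "rotation": [0, 0, 0], "grip": 1}]}}

```text
clock: 13.92
eef_pos: [0.6682, 0.0822, 0.007]
ee_rot: [[0.996, 0.001, 0.09], [-0.09, 0.0, 0.996], [0.001, -1.0, 0.0]]
force: [0.7, 0.4, -0.0]
opening: 0.0856
```

{"method": "play_rows", "body": {"steps": [{"linear": [0, -20, 0], "rotation": [0, 0, 0], "grip": 1}, {"linear": [0, -35, 0], "rotation": [0, 0, 0], "grip": 1}, {"linear": [0, -35, 0], "rotation": [0, 0, 0], "grip": 1}, {"linear": [0, 0, 0], "rotation": [0, 0, 0], "grip": 1}, {"linear": [0, 0, 0], "rotation": [0, 0, 0], "grip": 1}]}}

```text
clock: 14.33
eef_pos: [0.6698, 0.0822, 0.0997]
ee_rot: [[0.996, 0.006, 0.09], [-0.09, 0.0, 0.996], [0.006, -1.0, 0.001]]
force: [-0.1, 0.1, -0.8]
opening: 0.0854
```

```bash
python3 - <<'E'
from h import *
go(S['d'],.1)
p,d=imaging.snapshot('scene');cv2.imwrite('pics/s9.png',cv2.resize(p[130:300,230:430],None,fx=4,fy=3.5,interpolation=cv2.INTER_CUBIC))
E
```

```text
pos [0.6698 0.0822 0.0997] f [-0.1  0.1 -0.8] open 0.0854 tool shift [-194.3   -1.6 -222.5] t 14.3333
```

View pics/s9.png

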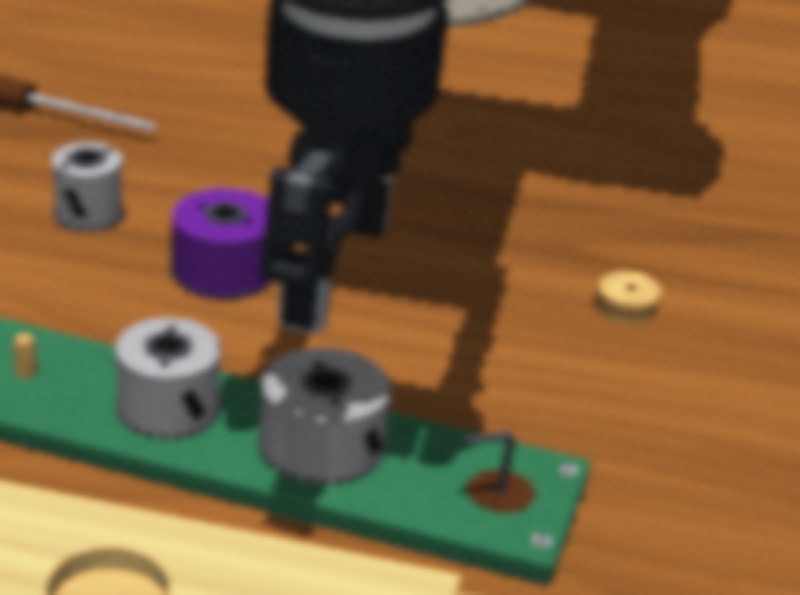

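Saw_c is seated at crop (325,415). Next is saw_d.

{"method": "play_rows", "body": {"steps": [{"linear": [-24, 0, -28], "rotation": [0, 0, 0], "grip": 1}, {"linear": [-24, 0, -28], "rotation": [0, 0, 0], "grip": 1}, {"linear": [-24, 0, -28], "rotation": [0, 0, 0], "grip": 1}, {"linear": [-24, 0, -28], "rotation": [0, 0, 0], "grip": 1}, {"linear": [-24, 0, -28], "rotation": [0, 0, 0], "grip": 1}, {"linear": [-24, 0, -28], "rotation": [0, 0, 0], "grip": 1}, {"linear": [-24, 0, -28], "rotation": [0, 0, 0], "grip": 1}, {"linear": [-24, 0, -28], "rotation": [0, 0, 0], "grip": 1}]}}

```text
clock: 15.05
eef_pos: [0.4543, -0.1241, 0.0953]
ee_rot: [[0.996, -0.003, 0.089], [-0.089, 0.001, 0.996], [-0.003, -1.0, 0.001]]
force: [0.1, -0.8, 0.5]
opening: 0.0854
```

{"method": "play_rows", "body": {"steps": [{"linear": [0, 0, 0], "rotation": [0, 0, 0], "grip": 1}, {"linear": [0, 25, 0], "rotation": [0, 0, 0], "grip": 1}, {"linear": [0, 25, 0], "rotation": [0, 0, 0], "grip": 1}, {"linear": [0, 0, 0], "rotation": [0, 0, 0], "grip": 1}, {"linear": [0, 0, 0], "rotation": [0, 0, 0], "grip": 1}]}}

```text
clock: 15.47
eef_pos: [0.4553, -0.1229, 0.0452]
ee_rot: [[0.996, -0.004, 0.09], [-0.09, 0.002, 0.996], [-0.005, -1.0, 0.002]]
force: [-0.7, -0.4, 1.1]
opening: 0.0858
```

```bash
python3 - <<'E'
from h import *
go(S['d'],-.018)
E
```

```text
pos [ 0.4553 -0.1229  0.0452] f [-0.7 -0.4  1.1] open 0.0858 tool shift [ 1.2 63.2  0.9] t 15.4667
```

{"method": "play_rows", "body": {"steps": [{"linear": [0, 20, 1], "rotation": [0, 0, 0], "grip": 1}, {"linear": [0, 20, 0], "rotation": [0, 0, 0], "grip": 1}, {"linear": [0, 15, 0], "rotation": [0, 0, 0], "grip": 1}, {"linear": [0, 6, 0], "rotation": [0, 0, 0], "grip": 1}, {"linear": [0, 0, 0], "rotation": [0, 0, 0], "grip": 1}, {"linear": [0, 0, 0], "rotation": [0, 0, 0], "grip": 1}]}}

```text
clock: 15.97
eef_pos: [0.4574, -0.1228, -0.0137]
ee_rot: [[0.996, 0.001, 0.089], [-0.089, -0.0, 0.996], [0.001, -1.0, -0.0]]
force: [-0.2, 0.1, -0.1]
opening: 0.0853
```

{"method": "play_rows", "body": {"steps": [{"linear": [0, 0, 0], "rotation": [0, 0, 0], "grip": 0}, {"linear": [0, 0, 0], "rotation": [0, 0, 0], "grip": 0}, {"linear": [0, 0, 0], "rotation": [0, 0, 0], "grip": 0}, {"linear": [0, 0, 0], "rotation": [0, 0, 0], "grip": 0}, {"linear": [0, 0, 0], "rotation": [0, 0, 0], "grip": 0}, {"linear": [0, 0, 0], "rotation": [0, 0, 0], "grip": 0}]}}

```text
clock: 16.47
eef_pos: [0.4571, -0.1229, -0.0135]
ee_rot: [[0.996, 0.001, 0.089], [-0.089, -0.0, 0.996], [0.001, -1.0, -0.0]]
force: [-1.3, 0.8, 7.7]
opening: 0.0424
```

{"method": "play_rows", "body": {"steps": [{"linear": [0, -30, 0], "rotation": [0, 0, 0], "grip": 0}, {"linear": [0, -30, 0], "rotation": [0, 0, 0], "grip": 0}, {"linear": [0, -30, 0], "rotation": [0, 0, 0], "grip": 0}, {"linear": [0, -30, 0], "rotation": [0, 0, 0], "grip": 0}, {"linear": [0, 0, 0], "rotation": [0, 0, 0], "grip": 0}, {"linear": [0, 0, 0], "rotation": [0, 0, 0], "grip": 0}]}}

```text
clock: 16.97
eef_pos: [0.4577, -0.1231, 0.1071]
ee_rot: [[0.996, 0.004, 0.09], [-0.09, -0.002, 0.996], [0.004, -1.0, -0.001]]
force: [0.1, -0.6, -1.2]
opening: 0.0425
```

```bash
python3 - <<'E'
from h import *
go(D['d'],.1)
E
```

```text
pos [ 0.4577 -0.1231  0.1071] f [ 0.1 -0.6 -1.2] open 0.0425 tool shift [190.6   7.7  53.6] t 16.9667
```

{"method": "play_rows", "body": {"steps": [{"linear": [32, 0, 9], "rotation": [0, 0, 0], "grip": 0}, {"linear": [32, 0, 9], "rotation": [0, 0, 0], "grip": 0}, {"linear": [32, 0, 9], "rotation": [0, 0, 0], "grip": 0}, {"linear": [32, 0, 9], "rotation": [0, 0, 0], "grip": 0}, {"linear": [32, 0, 9], "rotation": [0, 0, 0], "grip": 0}, {"linear": [32, 0, 9], "rotation": [0, 0, 0], "grip": 0}, {"linear": [0, 0, 0], "rotation": [0, 0, 0], "grip": 0}, {"linear": [0, 0, 0], "rotation": [0, 0, 0], "grip": 0}]}}

```text
clock: 17.63
eef_pos: [0.6525, -0.0853, 0.1022]
ee_rot: [[0.996, -0.004, 0.088], [-0.088, 0.001, 0.996], [-0.004, -1.0, 0.001]]
force: [-0.8, -0.3, -1.5]
opening: 0.0425
```

```bash
python3 - <<'E'
from h import *
go(D['d'],.007)
p,d=imaging.snapshot('scene');cv2.imwrite('pics/s10.png',cv2.resize(p[130:300,140:340],None,fx=4,fy=3.5,interpolation=cv2.INTER_CUBIC))
E
```

```text
pos [ 0.6525 -0.0853  0.1022] f [-0.8 -0.3 -1.5] open 0.0425 tool shift [ 0.3 95.2 -1.6] t 17.6333
```

View pics/s10.png

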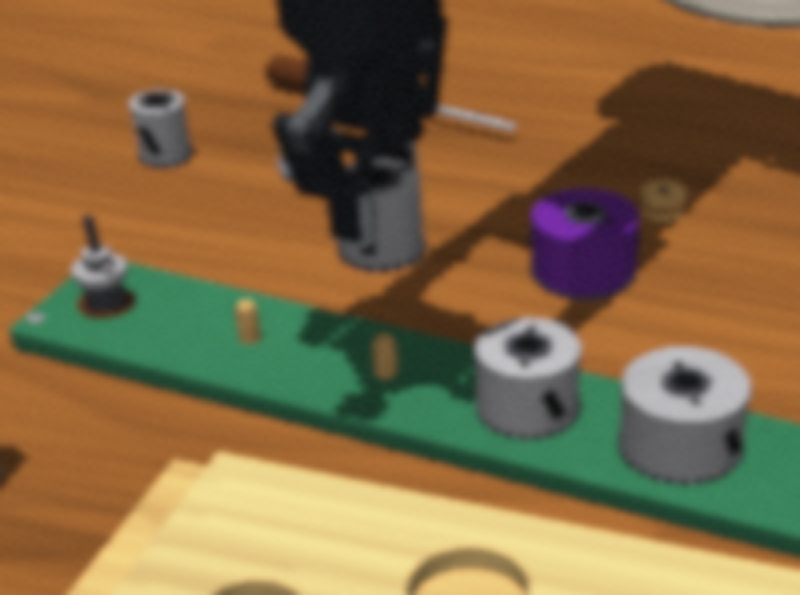

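Saw_d hangs over the second dowel from the arbor, at crop (385,360). Lowering it.

{"method": "play_rows", "body": {"steps": [{"linear": [0, 20, -1], "rotation": [0, 0, 0], "grip": 0}, {"linear": [0, 20, -1], "rotation": [0, 0, 0], "grip": 0}, {"linear": [0, 20, 0], "rotation": [0, 0, 0], "grip": 0}, {"linear": [0, 15, 0], "rotation": [0, 0, 0], "grip": 0}, {"linear": [0, 8, 0], "rotation": [0, 0, 0], "grip": 0}, {"linear": [0, 0, 0], "rotation": [0, 0, 0], "grip": 0}, {"linear": [0, 0, 0], "rotation": [0, 0, 0], "grip": 0}]}}

```text
clock: 18.27
eef_pos: [0.6521, -0.0884, 0.0227]
ee_rot: [[0.996, -0.001, 0.09], [-0.09, 0.0, 0.996], [-0.001, -1.0, 0.0]]
force: [-0.2, -0.3, -1.4]
opening: 0.0424
```

```bash
python3 - <<'E'
from h import *
go(D['d'],.007)
E
```

```text
pos [ 0.6521 -0.0884  0.0227] f [-0.2 -0.3 -1.4] open 0.0424 tool shift [ 0.1 15.7  1.6] t 18.2667
```

{"method": "play_rows", "body": {"steps": [{"linear": [0, 7, 1], "rotation": [0, 0, 0], "grip": 0}, {"linear": [0, 5, 0], "rotation": [0, 0, 0], "grip": 0}, {"linear": [0, 2, 0], "rotation": [0, 0, 0], "grip": 0}, {"linear": [0, 0, 0], "rotation": [0, 0, 0], "grip": 0}, {"linear": [0, 0, 0], "rotation": [0, 0, 0], "grip": 0}]}}

```text
clock: 18.68
eef_pos: [0.6528, -0.0871, 0.0086]
ee_rot: [[0.996, 0.0, 0.09], [-0.09, 0.0, 0.996], [0.0, -1.0, 0.0]]
force: [-0.3, -0.0, -2.0]
opening: 0.0424
```

{"method": "play_rows", "body": {"steps": [{"linear": [0, 0, 0], "rotation": [0, 0, 0], "grip": 1}, {"linear": [0, 0, 0], "rotation": [0, 0, 0], "grip": 1}, {"linear": [0, 0, 0], "rotation": [0, 0, 0], "grip": 1}, {"linear": [0, 0, 0], "rotation": [0, 0, 0], "grip": 1}, {"linear": [0, 0, 0], "rotation": [0, 0, 0], "grip": 1}]}}

```text
clock: 19.1
eef_pos: [0.6529, -0.0871, 0.0088]
ee_rot: [[0.996, 0.0, 0.09], [-0.09, -0.0, 0.996], [0.0, -1.0, 0.0]]
force: [-0.7, -0.3, 0.5]
opening: 0.0853
```

{"method": "play_rows", "body": {"steps": [{"linear": [0, -20, 0], "rotation": [0, 0, 0], "grip": 1}, {"linear": [0, -35, 0], "rotation": [0, 0, 0], "grip": 1}, {"linear": [0, -35, 0], "rotation": [0, 0, 0], "grip": 1}, {"linear": [0, 0, 0], "rotation": [0, 0, 0], "grip": 1}, {"linear": [0, 0, 0], "rotation": [0, 0, 0], "grip": 1}]}}

```text
clock: 19.52
eef_pos: [0.6544, -0.0875, 0.1016]
ee_rot: [[0.996, 0.006, 0.09], [-0.09, -0.001, 0.996], [0.006, -1.0, -0.001]]
force: [0.2, -0.0, -0.7]
opening: 0.0857
```

```bash
python3 - <<'E'
from h import *
go(S['b'],.1)
p,d=imaging.snapshot('scene');cv2.imwrite('pics/s11.png',cv2.resize(p[130:300,140:340],None,fx=4,fy=3.5,interpolation=cv2.INTER_CUBIC))
E
```

```text
pos [ 0.6544 -0.0875  0.1016] f [ 0.2 -0.  -0.7] open 0.0857 tool shift [-190.9    0.7 -261.8] t 19.5167
```

View pics/s11.png

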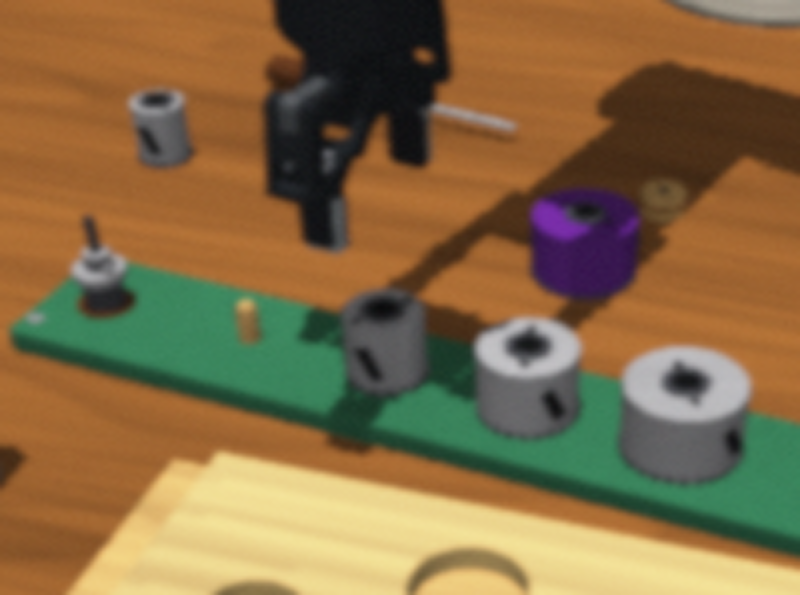

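Saw_d is seated at crop (385,340). Last is saw_b.

{"method": "play_rows", "body": {"steps": [{"linear": [-24, 0, -29], "rotation": [0, 0, 0], "grip": 1}, {"linear": [-24, 0, -29], "rotation": [0, 0, 0], "grip": 1}, {"linear": [-24, 0, -29], "rotation": [0, 0, 0], "grip": 1}, {"linear": [-24, 0, -29], "rotation": [0, 0, 0], "grip": 1}, {"linear": [-24, 0, -29], "rotation": [0, 0, 0], "grip": 1}, {"linear": [-24, 0, -29], "rotation": [0, 0, 0], "grip": 1}, {"linear": [-24, 0, -29], "rotation": [0, 0, 0], "grip": 1}, {"linear": [-23, 0, -29], "rotation": [0, 0, 0], "grip": 1}]}}

```text
clock: 20.23
eef_pos: [0.4394, -0.3013, 0.0971]
ee_rot: [[0.996, -0.002, 0.09], [-0.09, 0.002, 0.996], [-0.002, -1.0, 0.002]]
force: [0.6, -0.8, 0.3]
opening: 0.0854
```

{"method": "play_rows", "body": {"steps": [{"linear": [0, 0, -29], "rotation": [0, 0, 0], "grip": 1}, {"linear": [0, 0, 0], "rotation": [0, 0, 0], "grip": 1}, {"linear": [0, 25, 0], "rotation": [0, 0, 0], "grip": 1}, {"linear": [0, 25, 0], "rotation": [0, 0, 0], "grip": 1}, {"linear": [0, 0, 0], "rotation": [0, 0, 0], "grip": 1}, {"linear": [0, 0, 0], "rotation": [0, 0, 0], "grip": 1}]}}

```text
clock: 20.73
eef_pos: [0.4382, -0.3284, 0.0469]
ee_rot: [[0.996, -0.003, 0.089], [-0.089, 0.004, 0.996], [-0.004, -1.0, 0.003]]
force: [-0.6, -0.7, 0.3]
opening: 0.0853
```

```bash
python3 - <<'E'
from h import *
go(S['b'],-.018)
E
```

```text
pos [ 0.4382 -0.3284  0.0469] f [-0.6 -0.7  0.3] open 0.0853 tool shift [ 3.1 64.9 -2.6] t 20.7333
```

{"method": "play_rows", "body": {"steps": [{"linear": [1, 20, -2], "rotation": [0, 0, 0], "grip": 1}, {"linear": [0, 20, 0], "rotation": [0, 0, 0], "grip": 1}, {"linear": [0, 15, 0], "rotation": [0, 0, 0], "grip": 1}, {"linear": [0, 6, 0], "rotation": [0, 0, 0], "grip": 1}, {"linear": [0, 0, 0], "rotation": [0, 0, 0], "grip": 1}, {"linear": [0, 0, 0], "rotation": [0, 0, 0], "grip": 1}]}}

```text
clock: 21.23
eef_pos: [0.4406, -0.3323, -0.0115]
ee_rot: [[0.996, 0.001, 0.089], [-0.089, -0.001, 0.996], [0.001, -1.0, -0.001]]
force: [0.1, -0.5, -0.1]
opening: 0.0852
```

{"method": "play_rows", "body": {"steps": [{"linear": [0, 0, 0], "rotation": [0, 0, 0], "grip": 0}, {"linear": [0, 0, 0], "rotation": [0, 0, 0], "grip": 0}, {"linear": [0, 0, 0], "rotation": [0, 0, 0], "grip": 0}, {"linear": [0, 0, 0], "rotation": [0, 0, 0], "grip": 0}, {"linear": [0, 0, 0], "rotation": [0, 0, 0], "grip": 0}, {"linear": [0, 0, 0], "rotation": [0, 0, 0], "grip": 0}, {"linear": [0, 0, 0], "rotation": [0, 0, 0], "grip": 0}]}}

```text
clock: 21.82
eef_pos: [0.4402, -0.3323, -0.0115]
ee_rot: [[0.996, 0.001, 0.09], [-0.09, -0.001, 0.996], [0.001, -1.0, -0.001]]
force: [-1.0, 1.3, 5.4]
opening: 0.0337
```

{"method": "play_rows", "body": {"steps": [{"linear": [0, -30, 0], "rotation": [0, 0, 0], "grip": 0}, {"linear": [0, -30, 0], "rotation": [0, 0, 0], "grip": 0}, {"linear": [0, -30, 0], "rotation": [0, 0, 0], "grip": 0}, {"linear": [0, -30, 0], "rotation": [0, 0, 0], "grip": 0}, {"linear": [0, 0, 0], "rotation": [0, 0, 0], "grip": 0}, {"linear": [0, 0, 0], "rotation": [0, 0, 0], "grip": 0}]}}

```text
clock: 22.32
eef_pos: [0.4407, -0.3328, 0.1094]
ee_rot: [[0.996, 0.003, 0.09], [-0.09, -0.003, 0.996], [0.003, -1.0, -0.003]]
force: [-0.3, 0.1, -1.1]
opening: 0.0341
```

```bash
python3 - <<'E'
from h import *
go(D['b'],.1)
E
```

```text
pos [ 0.4407 -0.3328  0.1094] f [-0.3  0.1 -1.1] open 0.0341 tool shift [188.9   9.6 179.2] t 22.3167
```

{"method": "play_rows", "body": {"steps": [{"linear": [27, 0, 26], "rotation": [0, 0, 0], "grip": 0}, {"linear": [27, 0, 26], "rotation": [0, 0, 0], "grip": 0}, {"linear": [27, 0, 26], "rotation": [0, 0, 0], "grip": 0}, {"linear": [27, 0, 26], "rotation": [0, 0, 0], "grip": 0}, {"linear": [27, 0, 25], "rotation": [0, 0, 0], "grip": 0}, {"linear": [27, 0, 25], "rotation": [0, 0, 0], "grip": 0}, {"linear": [27, 0, 25], "rotation": [0, 0, 0], "grip": 0}, {"linear": [0, 0, 0], "rotation": [0, 0, 0], "grip": 0}]}}

```text
clock: 22.98
eef_pos: [0.6476, -0.1653, 0.1051]
ee_rot: [[0.996, -0.0, 0.085], [-0.085, 0.003, 0.996], [-0.001, -1.0, 0.003]]
force: [-0.5, 0.8, -0.8]
opening: 0.0341
```

{"method": "play_rows", "body": {"steps": [{"linear": [0, 0, 0], "rotation": [0, 0, 0], "grip": 0}, {"linear": [0, 0, 0], "rotation": [0, 0, 0], "grip": 0}]}}

```text
clock: 23.15
eef_pos: [0.6432, -0.1704, 0.1056]
ee_rot: [[0.996, -0.003, 0.089], [-0.089, 0.001, 0.996], [-0.003, -1.0, 0.001]]
force: [-1.0, -0.7, -1.1]
opening: 0.0338
```

```bash
python3 - <<'E'
from h import *
go(D['b'],.009)
p,d=imaging.snapshot('scene');cv2.imwrite('pics/s12.png',cv2.resize(p[130:300,140:340],None,fx=4,fy=3.5,interpolation=cv2.INTER_CUBIC))
P=cloud('scene',d);q=P.reshape(-1,3);m=(abs(q[:,0]-.645)<.05)&(abs(q[:,1]+.171)<.05)&(q[:,2]>.11)&(q[:,2]<.15)
k=q[m];print(k.min(0).round(4),k.max(0).round(4))
E
```

```text
pos [ 0.6432 -0.1704  0.1056] f [-1.  -0.7 -1.1] open 0.0338 tool shift [ 2.2 96.6 -0.8] t 23.15
[ 0.6215 -0.1844  0.1159] [ 0.6747 -0.1516  0.1499]
```

View pics/s12.png

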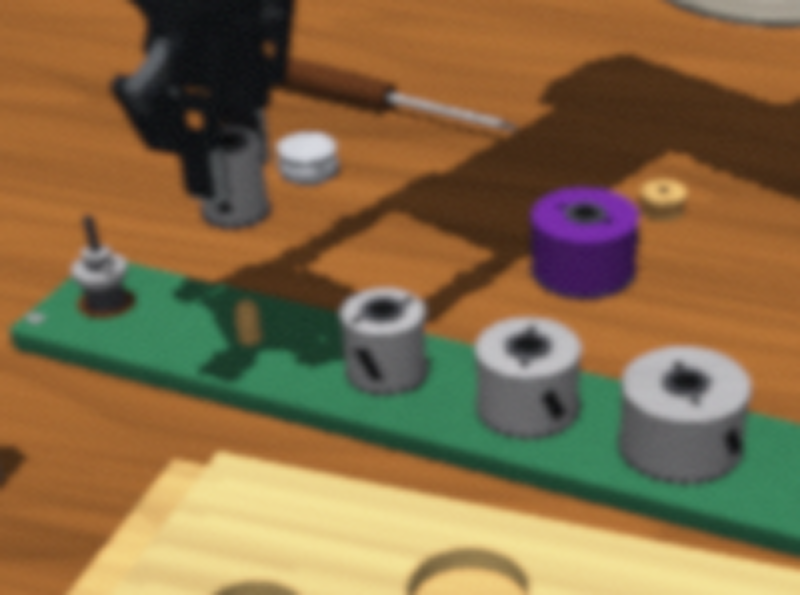

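Saw_b hangs over the dowel next to the arbor, at crop (247,325). Lowering it.

{"method": "play_rows", "body": {"steps": [{"linear": [1, 20, -1], "rotation": [0, 0, 0], "grip": 0}, {"linear": [1, 20, 0], "rotation": [0, 0, 0], "grip": 0}, {"linear": [0, 15, 0], "rotation": [0, 0, 0], "grip": 0}, {"linear": [0, 0, 0], "rotation": [0, 0, 0], "grip": 0}, {"linear": [0, 0, 0], "rotation": [0, 0, 0], "grip": 0}]}}

```text
clock: 23.62
eef_pos: [0.6448, -0.1727, 0.052]
ee_rot: [[0.996, -0.002, 0.091], [-0.091, 0.001, 0.996], [-0.002, -1.0, 0.001]]
force: [0.3, -0.6, -0.9]
opening: 0.0337
```

```bash
python3 - <<'E'
from h import *
go(D['b'],.009)
E
```

```text
pos [ 0.6448 -0.1727  0.052 ] f [ 0.3 -0.6 -0.9] open 0.0337 tool shift [ 0.1 43.   1.4] t 23.6167
```

{"method": "play_rows", "body": {"steps": [{"linear": [0, 10, 1], "rotation": [0, 0, 0], "grip": 0}, {"linear": [0, 15, 0], "rotation": [0, 0, 0], "grip": 0}, {"linear": [0, 10, 0], "rotation": [0, 0, 0], "grip": 0}, {"linear": [0, 4, 0], "rotation": [0, 0, 0], "grip": 0}, {"linear": [0, 2, 0], "rotation": [0, 0, 0], "grip": 0}, {"linear": [0, 0, 0], "rotation": [0, 0, 0], "grip": 0}, {"linear": [0, 0, 0], "rotation": [0, 0, 0], "grip": 0}, {"linear": [0, 0, 0], "rotation": [0, 0, 0], "grip": 0}]}}

```text
clock: 24.28
eef_pos: [0.6468, -0.1711, 0.0124]
ee_rot: [[0.996, 0.001, 0.09], [-0.09, -0.0, 0.996], [0.001, -1.0, -0.0]]
force: [0.2, 0.1, -1.2]
opening: 0.0343
```

```bash
python3 - <<'E'
from h import *
go(D['b'],.009)
E
```

```text
pos [ 0.6468 -0.1711  0.0124] f [ 0.2  0.1 -1.2] open 0.0343 tool shift [-1.8  3.4 -0.4] t 24.2833
```

{"method": "play_rows", "body": {"steps": [{"linear": [0, 2, 0], "rotation": [0, 0, 0], "grip": 0}, {"linear": [0, 0, 0], "rotation": [0, 0, 0], "grip": 0}, {"linear": [0, 0, 0], "rotation": [0, 0, 0], "grip": 1}, {"linear": [0, 0, 0], "rotation": [0, 0, 0], "grip": 1}, {"linear": [0, 0, 0], "rotation": [0, 0, 0], "grip": 1}, {"linear": [0, 0, 0], "rotation": [0, 0, 0], "grip": 1}, {"linear": [0, 0, 0], "rotation": [0, 0, 0], "grip": 1}, {"linear": [0, 0, 0], "rotation": [0, 0, 0], "grip": 1}]}}

```text
clock: 24.95
eef_pos: [0.6463, -0.1709, 0.0096]
ee_rot: [[0.996, 0.0, 0.09], [-0.09, 0.0, 0.996], [0.0, -1.0, 0.0]]
force: [0.0, 0.1, -0.1]
opening: 0.0853
```

{"method": "play_rows", "body": {"steps": [{"linear": [0, -20, 0], "rotation": [0, 0, 0], "grip": 1}, {"linear": [0, -35, 0], "rotation": [0, 0, 0], "grip": 1}, {"linear": [0, -35, 0], "rotation": [0, 0, 0], "grip": 1}, {"linear": [0, -20, 0], "rotation": [0, 0, 0], "grip": 1}, {"linear": [0, 0, 0], "rotation": [0, 0, 0], "grip": 1}]}}

```text
clock: 25.37
eef_pos: [0.6491, -0.172, 0.1259]
ee_rot: [[0.996, 0.01, 0.09], [-0.09, -0.004, 0.996], [0.01, -1.0, -0.003]]
force: [0.9, -0.2, 0.6]
opening: 0.0851
```

{"method": "play_rows", "body": {"steps": [{"linear": [-30, 0, 0], "rotation": [0, 0, 0], "grip": 1}, {"linear": [-30, 0, 0], "rotation": [0, 0, 0], "grip": 1}, {"linear": [-30, 0, 0], "rotation": [0, 0, 0], "grip": 1}, {"linear": [-30, 0, 0], "rotation": [0, 0, 0], "grip": 1}, {"linear": [-30, 0, 0], "rotation": [0, 0, 0], "grip": 1}, {"linear": [-30, 0, 0], "rotation": [0, 0, 0], "grip": 1}, {"linear": [0, 0, 0], "rotation": [0, 0, 0], "grip": 1}, {"linear": [0, 0, 0], "rotation": [0, 0, 0], "grip": 1}]}}

```text
clock: 26.03
eef_pos: [0.4659, -0.1545, 0.1195]
ee_rot: [[0.996, -0.0, 0.091], [-0.091, 0.0, 0.996], [-0.0, -1.0, 0.0]]
force: [0.5, -1.1, -0.3]
opening: 0.0856
```

```bash
python3 - <<'E'
from h import *
p,d=imaging.snapshot('scene');cv2.imwrite('pics/s13.png',cv2.resize(p[130:300,140:400],None,fx=3,fy=3,interpolation=cv2.INTER_CUBIC))
p,d=imaging.snapshot('top');cv2.imwrite('pics/t13.png',cv2.resize(p[130:290,130:440],None,fx=2.5,fy=2.5,interpolation=cv2.INTER_CUBIC))
P=cloud('top',d)
tops(P,[(253,170),(285,172),(317,174),(349,176)],.06,.09,20)
for u,v in [(253,170),(285,172),(317,174),(349,176)]:
    Q=P[v-20:v+20,u-20:u+20].reshape(-1,3);q=Q[(Q[:,2]>.06)&(Q[:,2]<.09)]
    A=np.c_[q[:,:2],np.ones(len(q))];s=np.linalg.lstsq(A,q[:,2],rcond=None)[0];print('tilt deg',np.degrees(np.hypot(*s[:2])).round(2))
print({k:v for k,v in D.items()})
go((.5,-.17),.1)
E
```

```text
(253, 170) 471 mean [0.6676 0.0819 0.0692] circ 668.4 82.1 R 32.3 zmax 1.2064 diam_area 62.9
(285, 172) 340 mean [ 0.6609 -0.003   0.0696] circ 661.6 -2.8 R 27.0 zmax 1.2064 diam_area 53.4
(317, 174) 225 mean [ 0.6526 -0.0863  0.0697] circ 654.3 -84.9 R 23.3 zmax 1.2064 diam_area 43.4
(349, 176) 125 mean [ 0.6474 -0.1687  0.0704] circ 647.2 -171.5 R 17.9 zmax 1.2064 diam_area 32.4
tilt deg 0.57
tilt deg 1.34
tilt deg 0.89
tilt deg 3.69
{'b': (0.645, -0.1713), 'd': (0.6523, -0.0868), 'a': (0.66, -0.0027), 'c': (0.6676, 0.082)}
pos [ 0.468  -0.1552  0.1197] f [-0.6  0.4  0.5] open 0.0852 tool shift [ 33.2  19.7 -11.9] t 26.1333
```

View pics/s13.png

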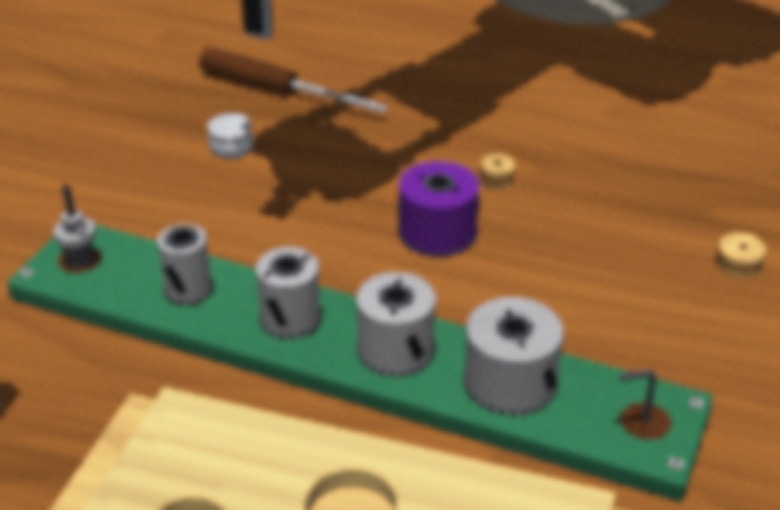

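View pics/t13.png

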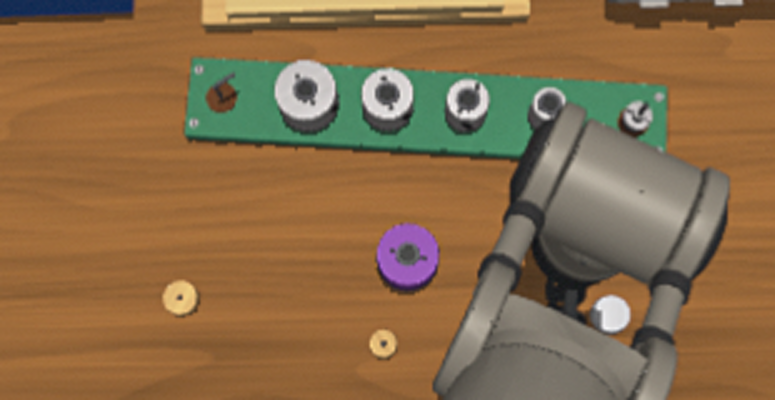

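Order and seating look right. The top camera's view of saw_b is partly blocked by the wrist, and its tilt fit reads 3.7°. I'll move the arm aside and measure again.

{"method": "play_rows", "body": {"steps": [{"linear": [0, -5, -35], "rotation": [0, 0, 0], "grip": 1}, {"linear": [0, -5, -35], "rotation": [0, 0, 0], "grip": 1}, {"linear": [-5, -5, -35], "rotation": [0, 0, 0], "grip": 1}, {"linear": [-10, -5, -35], "rotation": [0, 0, 0], "grip": 1}, {"linear": [-15, 0, -35], "rotation": [0, 0, 0], "grip": 1}, {"linear": [-20, 0, -20], "rotation": [0, 0, 0], "grip": 1}, {"linear": [0, 0, 0], "rotation": [0, 0, 0], "grip": 1}, {"linear": [0, 0, 0], "rotation": [0, 0, 0], "grip": 1}]}}

```text
clock: 26.8
eef_pos: [0.3997, -0.3459, 0.1391]
ee_rot: [[0.996, 0.0, 0.092], [-0.092, 0.0, 0.996], [0.0, -1.0, 0.0]]
force: [0.3, 0.6, 0.3]
opening: 0.0854
```

```bash
python3 - <<'E'
from h import *
p,d=imaging.snapshot('top');cv2.imwrite('pics/t14.png',cv2.resize(p[130:290,130:440],None,fx=2.5,fy=2.5,interpolation=cv2.INTER_CUBIC))
for n,d in (('top',d),('scene',imaging.snapshot('scene')[1])):
    X=cloud(n,d).reshape(-1,3)
    for k,rad in zip('bdac',(.012,.017,.021,.026)):
        c=np.array(D[k]);q=X[(np.hypot(*(X[:,:2]-c).T)<rad)&(X[:,2]>.06)&(X[:,2]<.085)]
        A=np.c_[q[:,:2],np.ones(len(q))];s=np.linalg.lstsq(A,q[:,2],rcond=None)[0];print(n,k,len(q),'z',np.median(q[:,2]).round(4),'tilt',np.degrees(np.hypot(*s[:2])).round(2))
print(sensors.get_obs()['force'].round(1),sensors.get_obs()['clock'])
E
```

```text
top b 69 z 0.071 tilt 6.11
top d 133 z 0.0699 tilt 4.51
top a 202 z 0.0701 tilt 1.6
top c 306 z 0.0694 tilt 0.95
scene b 56 z 0.072 tilt 2.0
scene d 128 z 0.0711 tilt 0.8
scene a 210 z 0.0706 tilt 0.47
scene c 351 z 0.0704 tilt 0.28
[0.8 0.6 0.7] 26.9
```

View pics/t14.png

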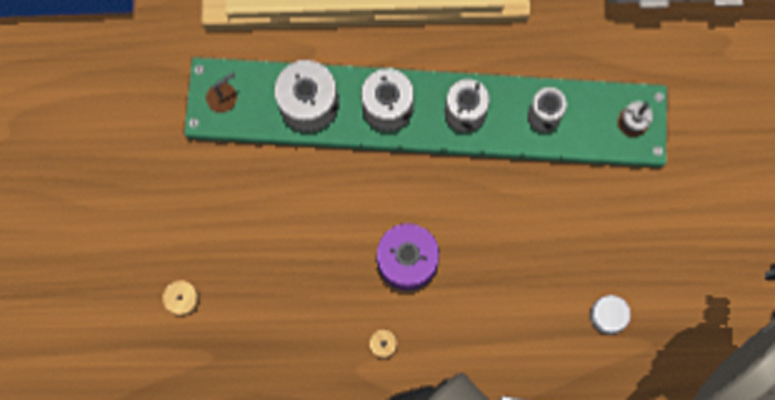

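Every top lies at z≈0.07. The tilt fits on the small discs are within depth noise, and the two cameras disagree with each other. Nothing is there to prop a saw up, and all four look upright. Handing in.

```bash
python3 -c "
from workcell import order
print(order.hand_in())"
```

```text
the job is handed in; nothing more can be done
None
```

All four hole saws are on the rack, teeth down over their dowels. From the arbor outward they are saw_b (35 mm), saw_d (44 mm), saw_a (54 mm) and saw_c (64 mm). I handed in at about 27 s with the gripper open and clear. The purple look-alike was not touched.

- **First grasp:** the first close on saw_a missed. The cameras showed the real fingertips about 33 mm higher than the reported TCP. I corrected for that from the images, and the saw was not disturbed.
- **Final position:** the last images show every saw centred within about 3 mm of its dowel. All the tops are at 69–72 mm, where flat seating would give 70 mm.
- **Tilt check:** the tilt fits did not agree. For saw_b the top camera read 6.1° and the scene camera 2.0°; for saw_d they read 4.5° and 0.8°. I put this down to depth noise on small discs with centre holes, because both saws look upright in the pictures. It was not confirmed further.

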